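# Lift the safety can out of its tilted rest and stand it on the drip mat

### The arm

A 7-joint arm with a two-finger parallel gripper is mounted at the origin on the work surface; the furniture and walls round the work are solid. World frame = base frame: x ahead of the robot, y to its left, z up, the work surface at z = 0. Lengths are in mm, angles in rad, forces in N, time in s.
With the tool pointing down it reaches from about 400 to 875 mm from the base axis. Payload 4.4 kg.
Tool frame: the origin (TCP) lies at the very end of the fingers, on their centre line; the grasp point (between the pads) lies 19 mm behind it; z points along the fingers, y is the direction in which the jaws open and shut (so a half turn about z gives the same grasp; the last joint's range is limited). The gripper opens to 85 mm and grips with 20 to 120 N. Pads are 22 mm wide; open, the fingers measure 114 mm over their backs; the gripper's body (76 mm by 85 mm) begins 54 mm behind the grasp point. The pads swing forward as they close: fully open they stand 13 mm farther back than shut.
Start: joints at [1.278, 0.628, 0.038, 1.517, -0.027, 0.996, -0.02], TCP at [146.187, -633.362, 231.313] pointing down, gripper open.
Joint ranges: [-3.06, 3.06], [-0.37, 2.12], [-1.25, 1.32], [0.18, 2.47], [-1.1, 4.24], [0.23, 1.98], [-2.94, 2.94]. Speed limits (rad/s): [2.57, 2.57, 3.14, 3.14, 3.14, 3.14, 3.14].

### API

Orientations are given as [roll, pitch, yaw] about the fixed x, y, z axes, in that order (R = Rz(yaw) Ry(pitch) Rx(roll)).
In Python, from cell import read_state, get_image, finish_job gives the robot as it stands.
- The arm moves only by the tool carry_out, never from a script. Its argument "series" is a list that holds one entry, the list of rows, each a list of 7 numbers: the shift along the tool's x, y, z in cm, then the turn, a rotation vector about the tool's x, y, z in rad, then the finger opening in cm, from 0 to 8.54. In form: [[[x, y, z, wx, wy, wz, grip], ...]]. A call has 1 to 5 rows; each row is the pose to reach, as a shift and turn from the pose commanded when the call began, along the tool's axes at that moment; what a row does not reach only later rows make up. A row lasts 1/12 s, in which the tool goes at most 41.7 mm and 7.16 degrees, less where a joint would pass 70% of its speed; a pose out of reach is approached as far as the arm can. A call with a gripper value outside its range is refused whole. The fingers move at their own pace and stop on an object; the grip force is fixed at half the most. Time passes only in rows, so rows that repeat a pose let the fingers close. It gives the time, the measured TCP pose, the force and the opening at its end, in the units of the state.
- read_state(): the state, without advancing time (a new reading comes with each control period).
- get_image(name): name is "side" or "top"; returns a dict with "img" (384x512x3 uint8, blue, green, red), "z_map" (384x512 float32, mm along the optical axis (not along the pixel's ray), 0 where there is no reading), "mtx" (3x3 intrinsics, pixels), "T" (4x4, takes a point from camera to world coordinates). Camera axes: x right, y down, z forward; pixel columns grow to the right and rows downward; lengths in mm; the calibration is good to about 2 mm. A picture is of the moment at which its call begins.
- finish_job(): hands the job in, once; it reports no verdict.
The state is a dict: "clock": time; "qpos": joint angles; "qd": joint speeds; "tau": joint torques, N m; "eef_pos": TCP position; "tool_rot": TCP orientation; "force": force on the tool from outside, world axes, zero at the start; "torque": the same for the moment, N m; "width": finger opening in mm.
Only numpy, scipy, OpenCV 4.12 (cv2) and the standard library are available. Lean on these libraries where they do the work, as an engineer would, in place of code of your own. Each camera call takes 0.05 s, during which the arm holds its last target.

### The job

The red safety can has finished draining in its tilted rest. First clear the drip mat: move the rusty pipe offcut that stands on it to a free spot on the plank at the back, standing upright. Then lift the can out of the rest by its black handle and set it down gently, upright and wholly on the round drip mat; do not drop it, and leave the wooden block, the rusty cup, the orange tin and the bolt standing where they are.

Things in the scene. Friction and masses are not known exactly. Their poses are not given: they have to be found in the camera images.
- can: red steel safety can, closed, 84 mm diameter, wall 104 mm high, shoulder to 120 mm, brass cap to 130 mm; 0.4 to 0.9 kg. Origin: centre of its bottom; z its axis, bottom to handle, y along the handle. It starts in the rest leaning 30 degrees toward the rest's -x, its axes those of the rest turned by that lean about y. It comes free when drawn 75 mm along its own z.
- can_handle: the can's black grip, fixed to the can: a bar 70 mm long (y), 12 mm thick (x), 22 mm high (z), on two 8 mm steel legs at y = +-40 mm. Origin: centre of the bar, 160 mm above the can's bottom on its axis; axes as the can's. Below the bar 29 mm are free down to the can's top, 19 mm to the brass cap.
- rest: fixed green and steel rest on a base 150 x 106 mm; its -x side faces roughly to the robot. The can stands on its sloping floor (centre x = 45, z = 42 mm), leaning 30 degrees toward -x on a back rest that reaches 66 mm up its wall, between side cheeks 40 mm high with 5 mm clearance. Origin: centre of the base's underside, on the bench.
- mat: fixed round black rubber drip mat, 140 mm in diameter, 5 mm thick, flat on the bench. Origin: centre of its underside.
- plank: fixed wooden plank lying at the back of the bench, 110 mm (x) by 400 mm (y) by 24 mm thick; the orange tin and the bolt stand on it, the longest free stretch beside or between them is at least 95 mm of its length. Origin: centre of its underside.
- pipe_offcut: rusty pipe offcut standing on end on the drip mat, 43 mm in diameter, 54 mm high, about 0.3 kg. Origin: centre of its underside, z its axis.
- packing_block: upright wooden block 62 (x) x 106 (y) x 155 mm high, standing loose between the rest and the mat. Origin: centre of its underside.
- stub_cup: rusty cup holding rods, 70 mm in diameter, 114 mm high with the rods, standing loose in front of the mat on the robot's side. Origin: centre of its underside.
- orange_tin: orange tin, 67 mm in diameter, 60 mm high, standing loose on the plank. Origin: centre of its underside.
- big_bolt: rusty bolt standing on its head on the plank, head 34 mm across, 87 mm high. Origin: centre of its underside.

How it is judged:
By the outcome, as a careful person would: the job done as asked, in the order asked, and still so for the second after the job is handed in, with the robot touching nothing.
It also fails if it takes over 58 s, if anything falls off the work surface, if the arm or the gripper's body presses on something with over 40 N, if the wrist force passes 120 N, or if a joint passes its speed limit or range.

## Working session

There is one attempt and no reset: what is moved stays moved. The work goes in short steps, Python scripts to look and compute and a tool call to move; the robot and the scene stay as the last step left them, time stands still between calls to the robot, and variables do not carry over. Pictures are saved under pics/ and viewed, and the job is handed in when it is done.

Besides the shell and the picture viewer there is one more tool, called after "Emit:" in YAML: its name, and indented under it one key for each argument. carry_out: Moves the arm, as the interface text tells. Its arguments: {"type":"object","properties":{"series":{"type":"array","items":{"type":"array","items":{"type":"array","items":{"type":"number"}}}}},"required":["series"]}

```bash
ls; mkdir -p pics; python3 - <<'E'
from cell import *
import cv2,numpy as np
s=read_state();print(s)
for n in("side","top"):
    d=get_image(n);cv2.imwrite(f"pics/{n}0.png",d["img"]);print(n,d["mtx"],d["T"])
    np.savez(f"pics/{n}0.npz",**d)
E
```

```text
pics
{'clock': 0.0, 'qpos': array([ 1.27820206,  0.629323  ,  0.03840726,  1.51840875, -0.02700831,
        0.99628474, -0.02000367]), 'qd': array([ 8.88054969e-04,  1.67282727e-03,  9.99957018e-04,  1.93931491e-04,
       -9.04862550e-05,  1.57832297e-04, -6.67065002e-04]), 'tau': array([ 1.09202501e-03, -5.63396752e+01,  1.22686800e+00, -1.93445528e+01,
        1.11341823e-02,  1.04570048e-02,  1.51819285e-05]), 'eef_pos': array([ 146.06112625, -632.71851601,  230.39040856]), 'tool_rot': array([-3.13968549e+00, -2.56394359e-06,  2.26813221e-01]), 'force': array([-0.30356133,  0.8534887 , -0.28458662]), 'torque': array([-0.00818299, -0.03927232,  0.03820858]), 'width': 85.17987416093028}
side [[384.20479402   0.         257.50332432]
 [  0.         384.20479402 189.97689717]
 [  0.           0.           1.        ]] [[-9.90239864e-01 -6.99875577e-02  1.20526984e-01  3.78300310e+02]
 [-1.39363435e-01  5.07686077e-01 -8.50195672e-01  9.09324062e+02]
 [-1.68675290e-03 -8.58694701e-01 -5.12484698e-01  6.93613655e+02]
 [ 0.00000000e+00  0.00000000e+00  0.00000000e+00  1.00000000e+00]]
top [[422.4960713    0.         251.36055955]
 [  0.         422.4960713  188.91172916]
 [  0.           0.           1.        ]] [[ 3.57538675e-03 -9.96440388e-01  8.42245166e-02  4.12007839e+02]
 [-9.99968434e-01 -4.16022911e-03 -6.76936416e-03 -1.06926448e+01]
 [ 7.09566113e-03 -8.41976548e-02 -9.96423809e-01  1.19891850e+03]
 [ 0.00000000e+00  0.00000000e+00  0.00000000e+00  1.00000000e+00]]
```

View pics/top0.png

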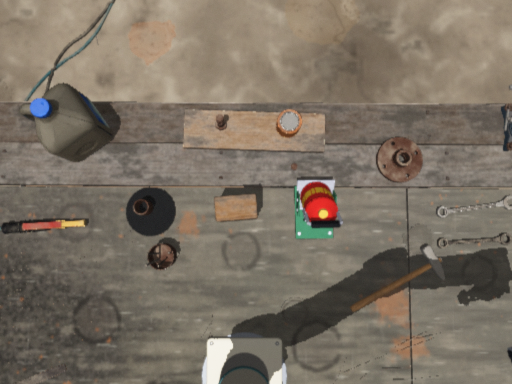

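View pics/side0.png

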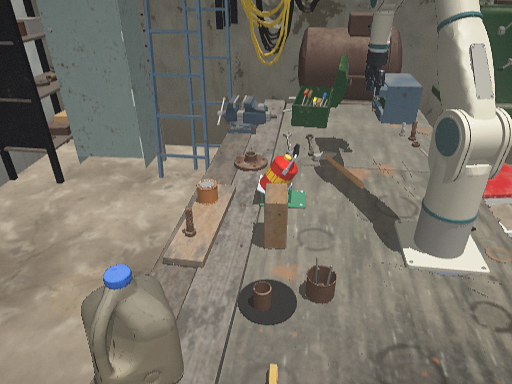

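```bash
cat > h.py <<'E'
import numpy as np,cv2
from cell import *
def cloud(d):
    z=d["z_map"].astype(float);h,w=z.shape
    u,v=np.meshgrid(np.arange(w),np.arange(h));K=d["mtx"]
    P=np.stack([(u-K[0,2])/K[0,0]*z,(v-K[1,2])/K[1,1]*z,z],-1)
    W=P@d["T"][:3,:3].T+d["T"][:3,3]
    W[z==0]=np.nan
    return W
def crop(name,d,u0,u1,v0,v1,s):
    cv2.imwrite(name,cv2.resize(d["img"][v0:v1,u0:u1],None,fx=s,fy=s,interpolation=cv2.INTER_NEAREST))
E
python3 - <<'E'
from h import *
np.set_printoptions(precision=1,suppress=True)
t=np.load("pics/top0.npz");s=np.load("pics/side0.npz")
W=cloud(t);S=cloud(s)
for n,u,v in [("bench",240,280),("pipe",140,206),("mat",165,220),("block",235,207),("cup",163,255),("plank",255,130),("tin",289,122),("bolt",222,122),("can",322,210),("handle",325,223),("base",300,235)]:
    print(n,W[v,u])
crop("pics/topA.png",t,100,350,90,290,3)
crop("pics/sideA.png",s,150,350,130,330,3)
# blobs by height
def blob(C,x0,x1,y0,y1,z0,z1):
    m=(C[...,0]>x0)&(C[...,0]<x1)&(C[...,1]>y0)&(C[...,1]<y1)&(C[...,2]>z0)&(C[...,2]<z1)
    p=C[m][:,:]; return p,m
def rect(n,p):
    if len(p)<5: print(n,len(p));return
    r=cv2.minAreaRect(p[:,:2].astype(np.float32)); c=cv2.minEnclosingCircle(p[:,:2].astype(np.float32))
    print(n,len(p),"rect",np.array(r[0]),np.array(r[1]),r[2],"circ",np.array(c[0]),c[1],"z",np.median(p[:,2]),"mean",p.mean(0))
for nm,C in(("top",W),("side",S)):
    print(nm)
    # tall things segmentation via connected comps on z>35
    m=((C[...,2]>42)&(C[...,2]<260)&(C[...,0]>250)&(C[...,0]<800)&(abs(C[...,1])<420)).astype(np.uint8)
    n,l,st,ce=cv2.connectedComponentsWithStats(m)
    for i in range(1,n):
        if st[i,4]>25:
            p=C[l==i]; zt=np.percentile(p[:,2],95); q=p[p[:,2]>zt-8]; rect(f"comp{ce[i].astype(int)} zmax{zt:.0f}",q)
    p,m=blob(C,550,800,-250,250,17,31);rect("plank",p)
E
```

```text
bench [257.3  12.1  -1.9]
pipe [463.2 294.8   6.5]
mat [424.1 224.2   3.6]
block [455.2  22.5 155.2]
cup [326.3 228.2   1.3]
plank [677.7 -28.3  26.6]
tin [ 687.6 -118.9   81.9]
bolt [686.5  61.3  82.1]
can [ 448.3 -190.8  165.7]
handle [ 416.5 -193.2  190.8]
base [ 383.5 -155.6    8.9]
top
comp[ 87 122] zmax187 174 rect [675.9 408.4] [58.1 22.9] 0.10334143787622452 circ [675.9 418.2] 29.03775978088379 z 184.87693948682403 mean [674.  412.  185.5]
comp[288 121] zmax85 463 rect [ 691.7 -119. ] [65.1 63.9] 89.13469696044922 circ [ 691.4 -119.8] 33.84443664550781 z 81.61833069400404 mean [ 691.5 -119.8   81.8]
comp[219 119] zmax113 43 rect [693.   66.2] [16.7 17.4] 47.4459342956543 circ [692.7  66.3] 9.420385360717773 z 110.1328285676957 mean [692.9  66.4 110.1]
comp[318 202] zmax189 195 rect [ 415.3 -194.9] [16.7 76.9] 0.2286805510520935 circ [ 415.6 -194.9] 38.440242767333984 z 188.5697890372047 mean [ 414.7 -193.4  187.8]
comp[235 206] zmax158 1045 rect [456.4  21.1] [ 61.8 104.6] 4.570974826812744 circ [456.3  20.8] 58.65676498413086 z 154.20548065751404 mean [456.2  21.1 154.3]
com
[... 860 characters left out ...]
circ [691.2  65.2] 10.509557723999023 z 111.89718778744617 mean [690.3  67.9 111.1]
comp[321 276] zmax98 41 rect [332.6 229.7] [27.8 64.6] 31.189804077148438 circ [322.4 223.5] 32.34117126464844 z 99.93852296001694 mean [321.1 245.7 101.4]
comp[152 280] zmax192 28 rect [660.  412.8] [20.4 13. ] 0.8012445569038391 circ [660.2 413.7] 11.428871154785156 z 189.08892187768367 mean [659.5 413.8 189.5]
comp[261 289] zmax61 132 rect [457.5 280.9] [40.9 41.7] 8.410012245178223 circ [457.5 280.3] 22.063888549804688 z 58.2777379204951 mean [457.3 282.3  58. ]
plank 2431 rect [676.1 -25.6] [404.7 111.6] 88.21080017089844 circ [675.1 -23.6] 206.21360778808594 z 25.898741345978465 mean [670.   29.5  25.7]
```

View pics/topA.png

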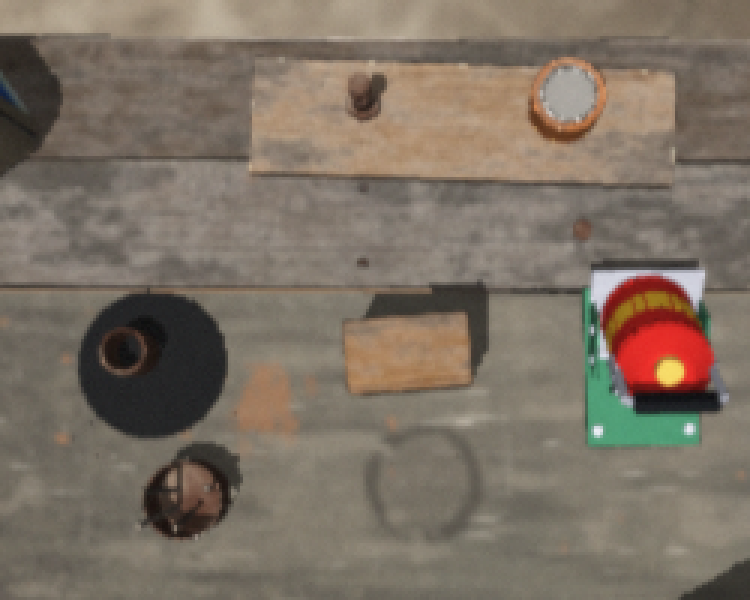

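View pics/sideA.png

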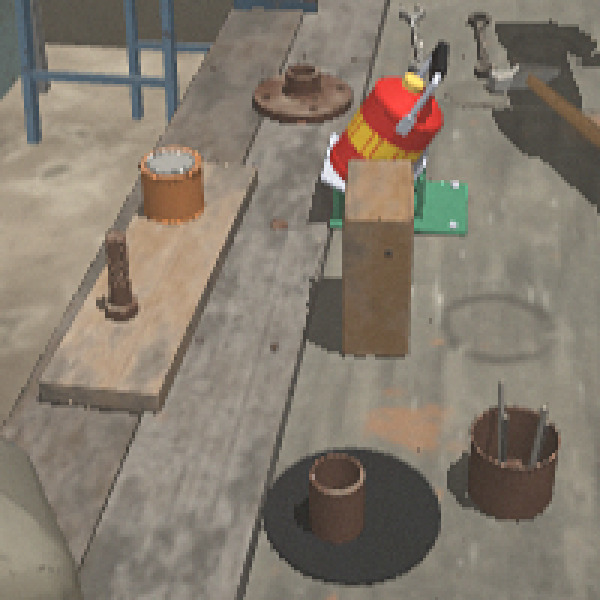

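```bash
python3 - <<'E'
from h import *
np.set_printoptions(precision=1,suppress=True)
t=np.load("pics/top0.npz");s=np.load("pics/side0.npz")
def ray(d,uv,z):
    K=d["mtx"];T=d["T"];p=np.c_[(uv[:,0]-K[0,2])/K[0,0],(uv[:,1]-K[1,2])/K[1,1],np.ones(len(uv))]@T[:3,:3].T
    o=T[:3,3];k=(z-o[2])/p[:,2];return o+p*k[:,None]
for n,d,(u0,u1,v0,v1) in(("top",t,(115,185,180,245)),("side",s,(230,305,270,335))):
    g=d["img"].max(2);m=np.zeros(g.shape,np.uint8);m[v0:v1,u0:u1]=(g[v0:v1,u0:u1]<62)
    k,l,st,ce=cv2.connectedComponentsWithStats(m);i=1+np.argmax(st[1:,4])
    c=max(cv2.findContours((l==i).astype(np.uint8),cv2.RETR_EXTERNAL,cv2.CHAIN_APPROX_NONE)[0],key=cv2.contourArea)
    h=cv2.convexHull(c)[:,0].astype(float);P=ray(d,h,5.);cc=cv2.minEnclosingCircle(P[:,:2].astype(np.float32))
    A=np.c_[2*P[:,:2],np.ones(len(P))];x=np.linalg.lstsq(A,(P[:,:2]**2).sum(1),rcond=None)[0]
    print("mat",n,cc,x[:2],np.sqrt(x[2]+x[0]**2+x[1]**2))
# rest/can
for n,d in(("top",t),("side",s)):
    C=cloud(d);g=d["img"].astype(int);B,G,R=g[...,0],g[...,1],g[...,2]
    roi=(C[...,0]>340)&(C[...,0]<540)&(C[...,1]>-290)&(C[...,1]<-110)
    green=roi&(G>R+25)&(G>B+10)&(C[...,2]<15)
    p=C[green];
    if len(p)>5: r=cv2.minAreaRect(p[:,:2].astype(np.float32));print(n,"green base",len(p),r,p[:,2].mean(),p.min(0),p.max(0))
    blk=roi&(g.max(2)<60)&(C[...,2]>150)&(C[...,2]<215)
    p=C[blk];print(n,"handle",len(p),p.mean(0),p.min(0),p.max(0),cv2.minAreaRect(p[:,:2].astype(np.float32)))
    c=p-p.mean(0);print(np.linalg.svd(c,full_matrices=False)[2])
    red=roi&(R>120)&(G<70)&(B<70);p=C[red];print(n,"red",len(p),p.mean(0))
    yl=roi&(R>150)&(G>150)&(B<120)&(C[...,2]>130);p=C[yl];print(n,"cap",len(p),np.median(p,0))
crop("pics/topB.png",t,280,360,165,250,9);crop("pics/sideB.png",s,240,320,135,220,9)
E
```

```text
mat top ((450.3109436035156, 265.571044921875), 69.23439025878906) [449.8 265.6] 68.43816741757144
mat side ((448.2111511230469, 284.7939147949219), 65.92430114746094) [448.  269.1] 68.08919853265108
top green base 606 ((448.5421447753906, -193.7454833984375), (148.49288940429688, 104.99044799804688), 1.2352930307388306) 4.673014115628916 [ 374.7 -247.4   -5.9] [ 521.7 -140.    12.3]
top handle 181 [ 415.3 -193.8  187.8] [ 406.9 -227.1  176.9] [ 423.8 -160.9  193.9] ((415.3795471191406, -193.89889526367188), (15.344873428344727, 65.60214233398438), 3.081782579421997)
[[-0.   1.  -0. ]
 [-0.8 -0.   0.6]
 [ 0.6  0.   0.8]]
top red 688 [ 469.2 -187.7  134.5]
top cap 62 [ 438.8 -194.1  159.3]
side green base 292 ((447.3851318359375, -193.88296508789062), (149.1112060546875, 108.00733184814453), 0.8654091954231262) 8.495751409095954 [ 372.1 -248.5   -8.2] [ 521.4 -138.9   14.5]
side handle 48 [ 412.9 -182.5  189.8] [ 405.2 -216.   177.6] [ 420.9 -157.5  194.3] ((413.9059143066406, -186.45840454101562), (15.025774002075195, 58.44927978515625), 3.0149104595184326)
[[ 0.  -1.   0.1]
 [ 0.8 -0.  -0.6]
 [ 0.6  0.1  0.8]]
side red 382 [ 461.3 -167.8  118.4]
side cap 22 [ 439.6 -188.4  160.8]
```

View pics/topB.png

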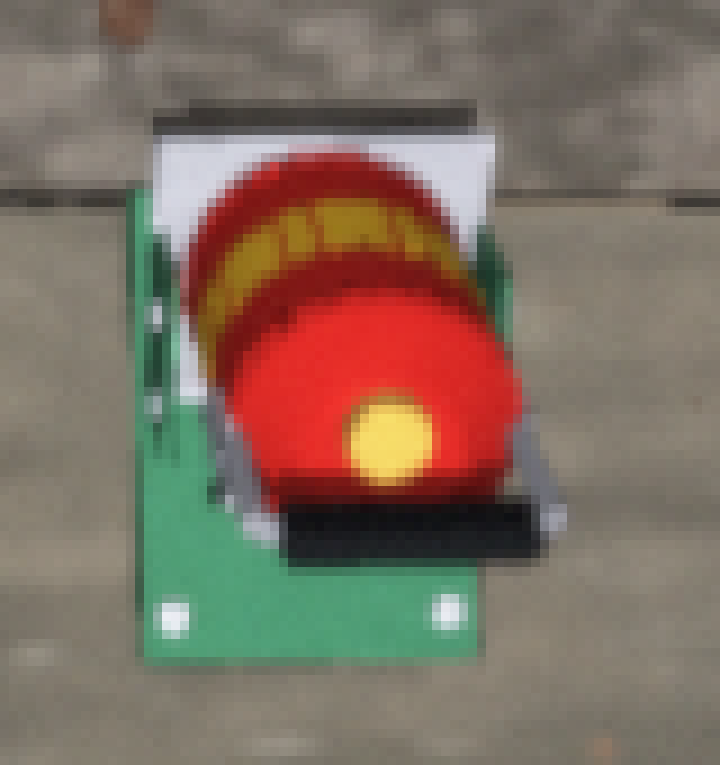

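View pics/sideB.png

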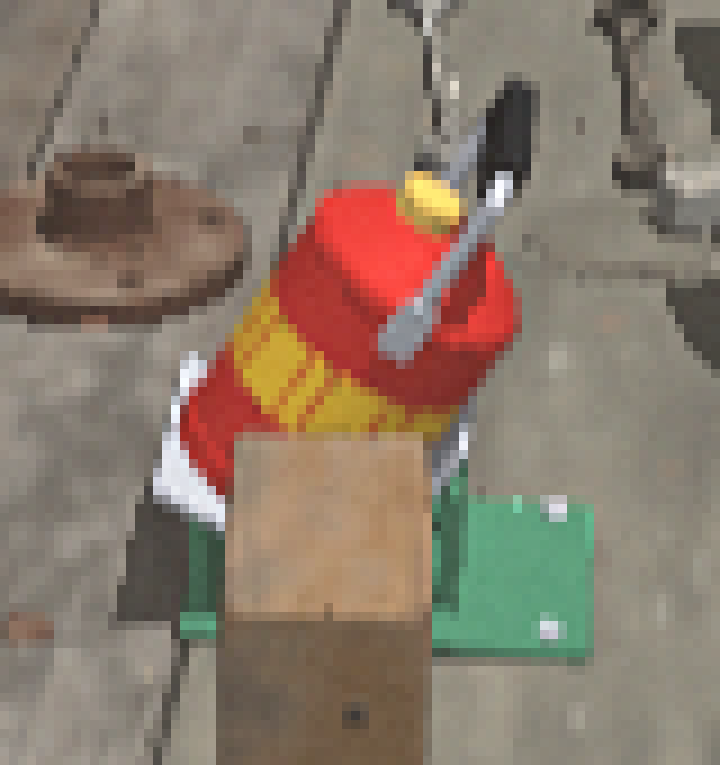

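```bash
cat > go.py <<'E'
import sys,numpy as np
from scipy.spatial.transform import Rotation as Ro
from cell import read_state
# go.py x y z yawdeg tiltdeg n grip ; tilt = forward lean of tool (tool z gets +x comp in yaw-90 direction)
def tgt(yaw,tilt):
    return Ro.from_euler('z',yaw,degrees=True)*Ro.from_euler('x',180-tilt if False else 180,degrees=True)*Ro.from_euler('x',-tilt,degrees=True)
if __name__=="__main__":
    x,y,z,yaw,tilt,n,g=map(float,sys.argv[1:8]);n=int(n)
    s=read_state();R=Ro.from_euler('xyz',s["tool_rot"]);p=s["eef_pos"]
    T=tgt(yaw,tilt);d=R.inv().apply(np.array([x,y,z])-p)/10;w=(R.inv()*T).as_rotvec()
    print("t",round(s["clock"],2),"p",p.round(1),"f",s["force"].round(1),"w",s["width"].round(1),"toolz",R.apply([0,0,1]).round(3),"tgtz",T.apply([0,0,1]).round(3),"tgty",T.apply([0,1,0]).round(2))
    print("len",np.linalg.norm(d),"ang",np.degrees(np.linalg.norm(w)))
    for i in range(1,n+1):print(np.r_[d*i/n,w*i/n].round(3).tolist(),g)
E
python3 go.py 470 -380 330 50 0 5 8.5;python3 go.py 470 -380 330 90 30 5 8.5
```

```text
Traceback (most recent call last):
  File "go.py", line 11, in <module>
    print("t",round(s["clock"],2),"p",p.round(1),"f",s["force"].round(1),"w",s["width"].round(1),"toolz",R.apply([0,0,1]).round(3),"tgtz",T.apply([0,0,1]).round(3),"tgty",T.apply([0,1,0]).round(2))
                                                                             ^^^^^^^^^^^^^^^^
AttributeError: 'float' object has no attribute 'round'
Traceback (most recent call last):
  File "go.py", line 11, in <module>
    print("t",round(s["clock"],2),"p",p.round(1),"f",s["force"].round(1),"w",s["width"].round(1),"toolz",R.apply([0,0,1]).round(3),"tgtz",T.apply([0,0,1]).round(3),"tgty",T.apply([0,1,0]).round(2))
                                                                             ^^^^^^^^^^^^^^^^
AttributeError: 'float' object has no attribute 'round'
```

```bash
sed -i 's/s\["width"\].round(1)/round(s["width"],1)/;s/180-tilt if False else 180/180/' go.py
python3 go.py 340 -520 330 50 0 5 8.5;python3 go.py 470 -380 330 90 30 5 8.5
```

```text
t 0.1 p [ 146.  -632.8  230.5] f [-0.2  0.1  0.5] w 85.3 toolz [-0.     0.002 -1.   ] tgtz [ 0. -0. -1.] tgty [ 0.77 -0.64  0.  ]
len 24.545370411720853 ang 37.00673305090485
[4.287, -1.329, -1.988, -0.0, -0.0, -0.129] 8.5
[8.574, -2.659, -3.976, -0.001, -0.0, -0.258] 8.5
[12.861, -3.988, -5.964, -0.001, -0.0, -0.388] 8.5
[17.149, -5.317, -7.952, -0.001, -0.0, -0.517] 8.5
[21.436, -6.646, -9.94, -0.002, -0.001, -0.646] 8.5
t 0.1 p [ 146.  -632.8  230.5] f [-0.2  0.1  0.5] w 85.3 toolz [-0.     0.002 -1.   ] tgtz [ 0.5   -0.    -0.866] tgty [ 0.87 -0.    0.5 ]
len 42.28006289200616 ang 81.82199380978831
[7.45, -3.473, -1.984, -0.089, 0.07, -0.262] 8.5
[14.9, -6.946, -3.969, -0.177, 0.14, -0.525] 8.5
[22.35, -10.419, -5.953, -0.266, 0.21, -0.787] 8.5
[29.801, -13.892, -7.938, -0.355, 0.28, -1.049] 8.5
[37.251, -17.365, -9.922, -0.443, 0.35, -1.312] 8.5
```

Emit:
carry_out:
  series:
    - [[3.6, -1.1, -2, 0, 0, -0.12, 8.5], [7.2, -2.2, -4, 0, 0, -0.24, 8.5], [10.8, -3.3, -6, 0, 0, -0.36, 8.5], [14.4, -4.4, -8, 0, 0, -0.48, 8.5], [18, -5.5, -10, 0, 0, -0.6, 8.5]]

```text
clock: 0.52
eef_pos: [306.7, -540.0, 329.7]
tool_rot: [-3.141, -0.0, 0.833]
force: [-0.2, 0.6, -1.0]
width: 85.1
```

```bash
python3 go.py 470 -340 330 75 0 5 8.5
```

```text
t 0.52 p [ 306.7 -540.   329.7] f [-0.2  0.6 -1. ] w 85.1 toolz [-0.     0.001 -1.   ] tgtz [ 0. -0. -1.] tgty [ 0.97 -0.26  0.  ]
len 25.825220828987224 ang 27.299016401290643
[5.158, -0.276, -0.006, -0.0, -0.0, -0.095] 8.5
[10.315, -0.553, -0.012, -0.0, -0.0, -0.191] 8.5
[15.473, -0.829, -0.017, -0.0, -0.0, -0.286] 8.5
[20.631, -1.106, -0.023, -0.001, -0.0, -0.381] 8.5
[25.788, -1.382, -0.029, -0.001, -0.0, -0.476] 8.5
```

Emit:
carry_out:
  series:
    - [[4, -0.2, 0, 0, 0, -0.095, 8.5], [8, -0.4, 0, 0, 0, -0.19, 8.5], [12, -0.6, 0, 0, 0, -0.285, 8.5], [16, -0.8, 0, 0, 0, -0.38, 8.5], [20, -1, 0, 0, 0, -0.475, 8.5]]

```text
clock: 0.93
eef_pos: [434.3, -385.7, 328.9]
tool_rot: [-3.141, -0.0, 1.306]
force: [0.7, -0.1, -0.5]
width: 85.0
```

```bash
python3 go.py 470 -160 330 90 0 5 8.5
```

```text
t 0.93 p [ 434.3 -385.7  328.9] f [ 0.7 -0.1 -0.5] w 85.0 toolz [-0.  0. -1.] tgtz [ 0. -0. -1.] tgty [ 1. -0.  0.]
len 22.854749852022405 ang 15.155406135807702
[4.544, -0.491, -0.022, -0.0, -0.0, -0.053] 8.5
[9.089, -0.982, -0.044, -0.0, -0.0, -0.106] 8.5
[13.633, -1.473, -0.065, -0.0, -0.0, -0.159] 8.5
[18.178, -1.965, -0.087, -0.0, -0.0, -0.212] 8.5
[22.722, -2.456, -0.109, -0.0, -0.0, -0.265] 8.5
```

Emit:
carry_out:
  series:
    - [[4, -0.4, 0, 0, 0, -0.053, 8.5], [8, -0.8, 0, 0, 0, -0.106, 8.5], [12, -1.2, 0, 0, 0, -0.159, 8.5], [16, -1.6, 0, 0, 0, -0.212, 8.5], [20, -2, 0, 0, 0, -0.265, 8.5]]

```text
clock: 1.35
eef_pos: [467.2, -187.5, 328.9]
tool_rot: [-3.141, 0.0, 1.569]
force: [0.4, 0.8, -0.3]
width: 85.1
```

```bash
python3 go.py 459 280 300 90 0 1 8.5
```

```text
t 1.35 p [ 467.2 -187.5  328.9] f [ 0.4  0.8 -0.3] w 85.1 toolz [-0.001 -0.    -1.   ] tgtz [ 0. -0. -1.] tgty [ 1. -0.  0.]
len 46.84167310163924 ang 0.097604638019182
[46.744, -0.889, 2.885, -0.001, 0.0, -0.002] 8.5
```

Emit:
carry_out:
  series:
    - [[4, -0.1, 0.2, 0, 0, 0, 8.5], [8, -0.2, 0.4, 0, 0, 0, 8.5], [12, -0.3, 0.6, 0, 0, 0, 8.5], [16, -0.3, 0.8, 0, 0, 0, 8.5], [20, -0.4, 1, 0, 0, 0, 8.5]]

```text
clock: 1.77
eef_pos: [463.7, 12.4, 318.9]
tool_rot: [-3.141, 0.0, 1.566]
force: [0.8, -0.3, 1.5]
width: 85.2
```

Emit:
carry_out:
  series:
    - [[4, -0.1, 0.5, 0, 0, 0, 8.5], [8, -0.2, 1, 0, 0, 0, 8.5], [12, -0.3, 2, 0, 0, 0, 8.5], [16, -0.3, 4, 0, 0, 0, 8.5], [20, -0.4, 6, 0, 0, 0, 8.5]]

```text
clock: 2.18
eef_pos: [461.2, 207.1, 261.5]
tool_rot: [3.14, -0.0, 1.567]
force: [0.2, -0.2, 0.3]
width: 84.9
```

```bash
python3 go.py 459 280 110 90 0 1 8.5
```

```text
t 2.18 p [461.2 207.1 261.5] f [ 0.2 -0.2  0.3] w 84.9 toolz [ 0.001  0.    -1.   ] tgtz [ 0. -0. -1.] tgty [ 1. -0.  0.]
len 16.811388767154902 ang 0.2538341579533287
[7.284, -0.276, 15.149, 0.001, -0.0, -0.004] 8.5
```

Emit:
carry_out:
  series:
    - [[2, 0, 3.5, 0, 0, 0, 8.5], [4, -0.1, 7, 0, 0, 0, 8.5], [6, -0.2, 10.5, 0, 0, 0, 8.5], [7, -0.2, 14, 0, 0, 0, 8.5], [7, -0.2, 14, 0, 0, 0, 8.5]]

```text
clock: 2.6
eef_pos: [455.1, 275.7, 115.7]
tool_rot: [-3.132, 0.004, 1.571]
force: [-0.2, -1.3, -0.4]
width: 85.0
```

```bash
python3 go.py 459 280.5 30 90 0 1 8.5; python3 - <<'E'
from h import *
for n in("side","top"):
    d=get_image(n);cv2.imwrite(f"pics/{n}1.png",d["img"])
    crop(f"pics/{n}1c.png",d,*((200,350,180,340) if n=="side" else (90,230,150,280)),4)
E
```

```text
t 2.6 p [455.1 275.7 115.7] f [-0.2 -1.3 -0.4] w 85.0 toolz [-0.01  -0.004 -1.   ] tgtz [ 0. -0. -1.] tgty [ 1. -0.  0.]
len 8.592498325245447 ang 0.6180051757147651
[0.52, 0.474, 8.564, -0.01, 0.004, 0.0] 8.5
```

View pics/side1c.png

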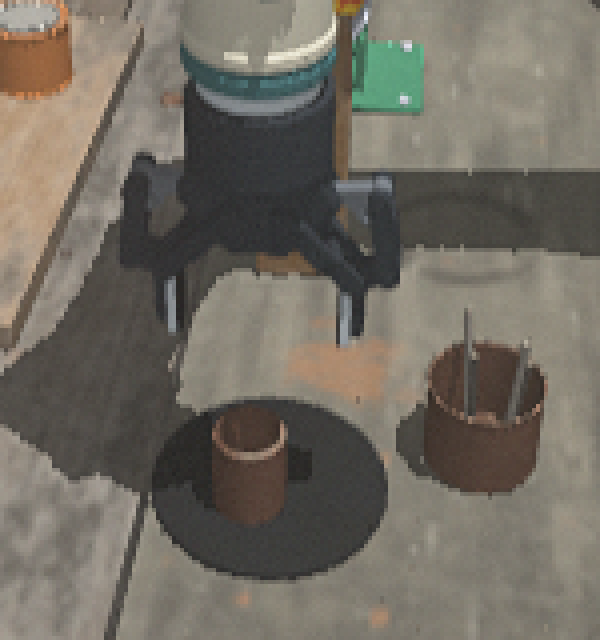

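The picture shows the jaws, open along x, straddling the pipe at crop pixel (250,460), with the cup clear at (485,430). I'll go down.

Emit:
carry_out:
  series:
    - [[0.4, 0.3, 2, 0, 0, 0, 8.5], [0.4, 0.4, 4, 0, 0, 0, 8.5], [0.4, 0.4, 6, 0, 0, 0, 8.5], [0.4, 0.4, 7.5, 0, 0, 0, 8.5], [0.4, 0.4, 8.5, 0, 0, 0, 8.5]]

```text
clock: 3.12
eef_pos: [465.1, 278.2, 37.8]
tool_rot: [3.139, -0.0, 1.565]
force: [0.3, -1.4, -0.5]
width: 84.7
```

```bash
python3 go.py 459 280.5 30 90 0 1 8.5
```

```text
t 3.12 p [465.1 278.2  37.8] f [ 0.3 -1.4 -0.5] w 84.7 toolz [ 0.002  0.    -1.   ] tgtz [ 0. -0. -1.] tgty [ 1. -0.  0.]
len 1.0187370681391024 ang 0.38222915486824727
[0.224, -0.616, 0.78, 0.002, -0.0, -0.006] 8.5
```

Emit:
carry_out:
  series:
    - [[0.2, -0.5, 0.5, 0, 0, 0, 8.5], [0.2, -0.5, 0.5, 0, 0, 0, 8.5], [0.2, -0.5, 0.5, 0, 0, 0, 8.5]]

```text
clock: 3.37
eef_pos: [458.9, 281.6, 33.0]
tool_rot: [3.14, -0.001, 1.567]
force: [-0.6, 0.6, -0.0]
width: 84.8
```

Emit:
carry_out:
  series:
    - [[0, 0, 0, 0, 0, 0, 3.5], [0, 0, 0, 0, 0, 0, 3.5], [0, 0, 0, 0, 0, 0, 3.5], [0, 0, 0, 0, 0, 0, 3.5], [0, 0, 0, 0, 0, 0, 3.5]]

```text
clock: 3.78
eef_pos: [459.3, 281.4, 32.8]
tool_rot: [3.14, -0.0, 1.567]
force: [-0.2, -0.9, 7.1]
width: 40.5
```

Emit:
carry_out:
  series:
    - [[0, 0, 0, 0, 0, 0, 3.5], [0, 0, 0, 0, 0, 0, 3.5], [0, 0, 0, 0, 0, 0, 3.5], [0, 0, 0, 0, 0, 0, 3.5], [0, 0, 0, 0, 0, 0, 3.5]]

```text
clock: 4.2
eef_pos: [459.3, 281.4, 32.8]
tool_rot: [3.14, -0.001, 1.567]
force: [0.1, -0.6, 6.5]
width: 40.7
```

Emit:
carry_out:
  series:
    - [[0, 0, -1.5, 0, 0, 0, 3.5], [0, 0, -4.5, 0, 0, 0, 3.5], [0, 0, -8, 0, 0, 0, 3.5], [0, 0, -12, 0, 0, 0, 3.5], [0, 0, -15, 0, 0, 0, 3.5]]

```text
clock: 4.62
eef_pos: [458.5, 281.3, 184.2]
tool_rot: [3.141, -0.001, 1.567]
force: [0.6, 0.6, -1.9]
width: 40.6
```

```bash
python3 go.py 678 -18 185 90 0 5 3.5
```

```text
t 4.62 p [458.5 281.3 184.2] f [ 0.6  0.6 -1.9] w 40.6 toolz [ 0.001  0.001 -1.   ] tgtz [ 0. -0. -1.] tgty [ 1. -0.  0.]
len 37.11813846327346 ang 0.22405748347840967
[-5.969, 4.414, -0.018, 0.0, -0.0, -0.001] 3.5
[-11.938, 8.828, -0.037, 0.0, -0.0, -0.002] 3.5
[-17.907, 13.241, -0.055, 0.0, -0.0, -0.002] 3.5
[-23.876, 17.655, -0.074, 0.0, -0.0, -0.003] 3.5
[-29.845, 22.069, -0.092, 0.001, -0.001, -0.004] 3.5
```

Emit:
carry_out:
  series:
    - [[-2, 1.5, 0, 0, 0, 0, 3.5], [-5, 3.7, 0, 0, 0, 0, 3.5], [-8, 6, 0, 0, 0, 0, 3.5], [-11, 8.2, 0, 0, 0, 0, 3.5], [-14, 10.4, 0, 0, 0, 0, 3.5]]

```text
clock: 5.03
eef_pos: [562.3, 138.8, 181.6]
tool_rot: [-3.141, 0.001, 1.567]
force: [0.4, 1.2, -2.3]
width: 40.9
```

Emit:
carry_out:
  series:
    - [[-3, 2.2, 0, 0, 0, 0, 3.5], [-6, 4.4, 0, 0, 0, 0, 3.5], [-9, 6.7, 0, 0, 0, 0, 3.5], [-12, 8.9, 0, 0, 0, 0, 3.5], [-14, 10.4, 0, 0, 0, 0, 3.5]]

```text
clock: 5.45
eef_pos: [666.6, -5.0, 180.9]
tool_rot: [-3.141, 0.003, 1.563]
force: [0.3, -0.7, -2.9]
width: 40.5
```

```bash
python3 go.py 678 -18 52 90 0 5 3.5
```

```text
t 5.45 p [666.6  -5.  180.9] f [ 0.3 -0.7 -2.9] w 40.5 toolz [-0.    -0.003 -1.   ] tgtz [ 0. -0. -1.] tgty [ 1. -0.  0.]
len 13.007554300602159 ang 0.49591490679081723
[-0.251, 0.231, 2.579, -0.0, 0.001, -0.002] 3.5
[-0.502, 0.461, 5.158, -0.0, 0.001, -0.003] 3.5
[-0.752, 0.692, 7.737, -0.0, 0.002, -0.005] 3.5
[-1.003, 0.923, 10.316, -0.0, 0.002, -0.007] 3.5
[-1.254, 1.154, 12.895, -0.0, 0.003, -0.008] 3.5
```

Emit:
carry_out:
  series:
    - [[-0.5, 0.5, 2, 0, 0, 0, 3.5], [-1, 0.9, 5, 0, 0, 0, 3.5], [-1, 0.9, 8, 0, 0, 0, 3.5], [-1, 0.9, 10.5, 0, 0, 0, 3.5], [-1, 0.9, 11.5, 0, 0, 0, 3.5]]

```text
clock: 5.87
eef_pos: [670.8, -10.5, 62.1]
tool_rot: [-3.133, 0.001, 1.567]
force: [-1.8, 0.2, -3.8]
width: 40.1
```

Emit:
carry_out:
  series:
    - [[0, 0, 0, 0, 0, 0, 3.5]]

```text
clock: 5.95
eef_pos: [671.5, -10.0, 63.4]
tool_rot: [-3.135, 0.0, 1.567]
force: [-0.2, -0.6, -2.7]
width: 40.6
```

```bash
python3 go.py 678 -18 52 90 0 1 3.5; python3 - <<'E'
from h import *
for n in("side","top"):
    d=get_image(n)
    crop(f"pics/{n}2c.png",d,*((130,290,150,280) if n=="side" else (170,340,80,180)),4)
E
```

```text
t 5.95 p [671.5 -10.   63.4] f [-0.2 -0.6 -2.7] w 40.6 toolz [-0.007 -0.    -1.   ] tgtz [ 0. -0. -1.] tgty [ 1. -0.  0.]
len 1.532239684610224 ang 0.4514903422861993
[-0.794, 0.658, 1.133, -0.007, 0.0, -0.004] 3.5
```

View pics/side2c.png

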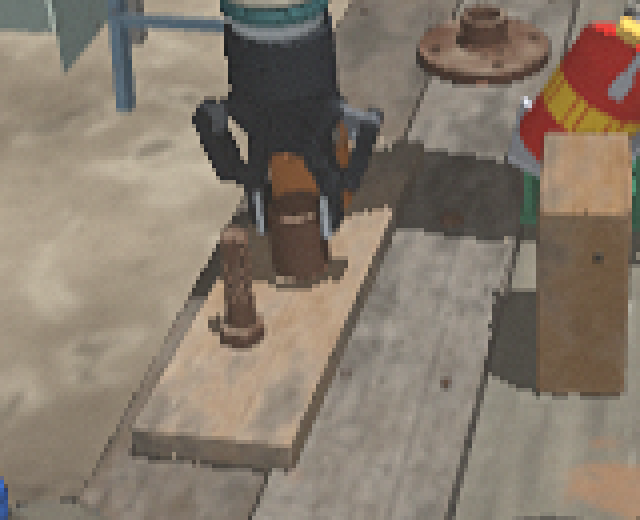

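The pipe hangs upright at crop (300,240), between the bolt at (240,290) and the tin behind. I'll lower the rest of the way.

Emit:
carry_out:
  series:
    - [[-0.5, 0.5, 0.3, 0, 0, 0, 3.5], [-0.6, 0.6, 0.6, 0, 0, 0, 3.5], [-0.6, 0.6, 0.8, 0, 0, 0, 3.5], [-0.6, 0.6, 1.0, 0, 0, 0, 3.5], [-0.6, 0.6, 1.0, 0, 0, 0, 3.5]]

```text
clock: 6.47
eef_pos: [680.1, -15.8, 56.8]
tool_rot: [-3.141, 0.0, 1.567]
force: [-0.3, 0.3, -3.2]
width: 40.8
```

Emit:
carry_out:
  series:
    - [[0, 0, 0.15, 0, 0, 0, 3.5], [0, 0, 0.3, 0, 0, 0, 3.5], [0, 0, 0.3, 0, 0, 0, 3.5]]

```text
clock: 6.72
eef_pos: [680.1, -15.6, 53.5]
tool_rot: [-3.141, -0.0, 1.567]
force: [-0.2, 0.5, -3.0]
width: 40.6
```

Emit:
carry_out:
  series:
    - [[0, 0, 0.1, 0, 0, 0, 3.5], [0, 0, 0.2, 0, 0, 0, 3.5], [0, 0, 0.2, 0, 0, 0, 3.5]]

```text
clock: 6.97
eef_pos: [680.5, -15.6, 52.0]
tool_rot: [3.141, -0.0, 1.567]
force: [-0.1, 0.2, -1.1]
width: 40.4
```

Contact is beginning. One more millimetre, then release gradually.

Emit:
carry_out:
  series:
    - [[0, 0, 0.1, 0, 0, 0, 3.5], [0, 0, 0.1, 0, 0, 0, 3.5]]

```text
clock: 7.13
eef_pos: [680.5, -15.6, 51.9]
tool_rot: [3.141, 0.0, 1.567]
force: [-1.8, -0.6, 4.5]
width: 40.6
```

Emit:
carry_out:
  series:
    - [[0, 0, 0, 0, 0, 0, 5], [0, 0, 0, 0, 0, 0, 6], [0, 0, 0, 0, 0, 0, 8.5], [0, 0, 0, 0, 0, 0, 8.5], [0, 0, 0, 0, 0, 0, 8.5]]

```text
clock: 7.55
eef_pos: [680.4, -15.7, 50.8]
tool_rot: [3.141, -0.0, 1.567]
force: [-0.7, -0.5, 0.8]
width: 85.3
```

Emit:
carry_out:
  series:
    - [[0, 0, -0.5, 0, 0, 0, 8.5], [0, 0, -2, 0, 0, 0, 8.5], [0, 0, -5, 0, 0, 0, 8.5], [0, 0, -9, 0, 0, 0, 8.5], [0, 0, -13, 0, 0, 0, 8.5]]

```text
clock: 7.97
eef_pos: [679.8, -15.6, 182.9]
tool_rot: [-3.141, -0.0, 1.567]
force: [-0.1, -0.4, 0.2]
width: 85.0
```

Emit:
carry_out:
  series:
    - [[0, -1, -3, 0, 0, 0, 8.5], [0, -3, -6, 0, 0, 0, 8.5], [0, -5, -9, 0, 0, 0, 8.5], [0, -8, -12, 0, 0, 0, 8.5], [0, -11, -14, 0, 0, 0, 8.5]]

```text
clock: 8.38
eef_pos: [570.3, -14.6, 324.8]
tool_rot: [3.137, -0.0, 1.567]
force: [-0.1, -0.2, 0.8]
width: 84.7
```

```bash
python3 go.py 340 -195 310 91.5 30 1 8.5; python3 - <<'E'
from h import *
for n in("side","top"):
    d=get_image(n);cv2.imwrite(f"pics/{n}3.png",d["img"])
    crop(f"pics/{n}3c.png",d,*((130,290,150,280) if n=="side" else (170,340,80,180)),4)
E
```

```text
t 8.38 p [570.3 -14.6 324.8] f [-0.1 -0.2  0.8] w 84.7 toolz [ 0.005  0.    -1.   ] tgtz [ 0.5    0.013 -0.866] tgty [0.87 0.02 0.5 ]
len 29.29559576321229 ang 29.761230908421577
[-18.125, -22.975, 1.358, -0.519, 0.008, -0.029] 8.5
```

View pics/side3.png

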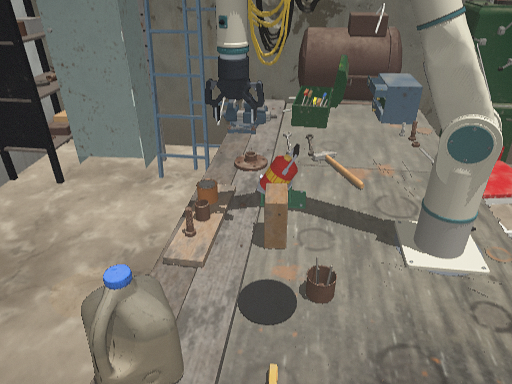

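View pics/top3.png

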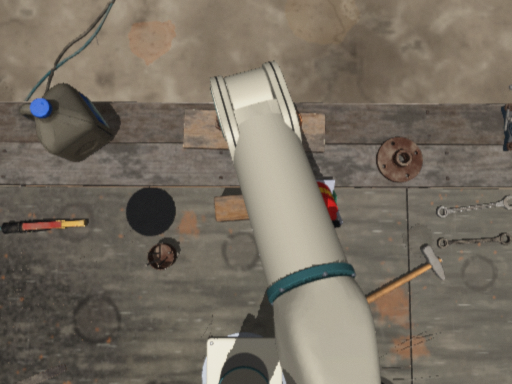

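The pipe stands upright on the plank (side view pixel (203,209)) and the mat is clear (267,302). Next is the tilted pre-grasp.

Emit:
carry_out:
  series:
    - [[-2.5, -2.5, 0, -0.1, 0, 0, 8.5], [-5.5, -5.5, 0, -0.2, 0, 0, 8.5], [-8, -8, 0, -0.3, 0, -0.01, 8.5], [-11, -11, 0, -0.4, 0, -0.02, 8.5], [-13.5, -13.5, 0, -0.5, 0, -0.03, 8.5]]

```text
clock: 8.9
eef_pos: [455.0, -124.0, 320.0]
tool_rot: [2.724, -0.012, 1.597]
force: [-0.0, 1.6, 0.1]
width: 85.2
```

```bash
python3 go.py 355 -195 281 91.5 30 1 8.5; python3 -c "
from cell import *;print(read_state()['qpos'].round(2))"
```

```text
t 8.9 p [ 455. -124.  320.] f [-0.   1.6  0.1] w 85.2 toolz [ 0.405  0.022 -0.914] tgtz [ 0.5    0.013 -0.866] tgty [0.87 0.02 0.5 ]
len 12.873415395493867 ang 6.124404805945115
[-6.883, -10.86, -0.64, -0.106, -0.011, -0.005] 8.5
[ 0.93  0.13 -0.69  2.19 -0.11  0.46  0.38]
```

Emit:
carry_out:
  series:
    - [[-2, -2.5, -0.1, -0.03, 0, 0, 8.5], [-4, -5, -0.2, -0.06, 0, 0, 8.5], [-6, -7.5, -0.4, -0.1, 0, 0, 8.5], [-6.9, -9, -0.6, -0.1, -0.01, 0, 8.5], [-6.9, -9.5, -0.6, -0.1, -0.01, 0, 8.5]]

```text
clock: 9.32
eef_pos: [370.6, -194.5, 286.6]
tool_rot: [2.623, -0.005, 1.594]
force: [0.2, 0.7, 0.5]
width: 85.2
```

```bash
python3 go.py 367 -195 260 91.5 30 1 8.5; python3 -c "
from cell import *;print(read_state()['qpos'].round(2))"
```

```text
t 9.32 p [ 370.6 -194.5  286.6] f [0.2 0.7 0.5] w 85.2 toolz [ 0.495  0.016 -0.868] tgtz [ 0.5    0.013 -0.866] tgty [0.87 0.02 0.5 ]
len 2.6856190055071973 ang 0.4364367327728387
[-0.059, -1.636, 2.129, -0.005, -0.003, -0.005] 8.5
[ 1.53  0.14 -0.94  2.38 -0.67  0.32  1.25]
```

```bash
python3 go.py 387.5 -194.7 226.6 91.5 30 1 8.5;python3 go.py 422.5 -194 166 91.5 30 1 8.5
```

```text
t 9.32 p [ 370.6 -194.5  286.6] f [0.2 0.7 0.5] w 85.2 toolz [ 0.495  0.016 -0.868] tgtz [ 0.5    0.013 -0.866] tgty [0.87 0.02 0.5 ]
len 6.23274830061676 ang 0.4364367327728387
[-0.094, -1.511, 6.046, -0.005, -0.003, -0.005] 8.5
t 9.32 p [ 370.6 -194.5  286.6] f [0.2 0.7 0.5] w 85.2 toolz [ 0.495  0.016 -0.868] tgtz [ 0.5    0.013 -0.866] tgty [0.87 0.02 0.5 ]
len 13.128163625252526 ang 0.4364367327728387
[-0.136, -1.475, 13.044, -0.005, -0.003, -0.005] 8.5
```

Emit:
carry_out:
  series:
    - [[0, -0.5, 2, 0, 0, 0, 8.5], [-0.1, -1, 4, 0, 0, 0, 8.5], [-0.1, -1.2, 6, 0, 0, 0, 8.5], [-0.1, -1.2, 6, 0, 0, 0, 8.5]]

```text
clock: 9.65
eef_pos: [390.2, -199.3, 240.0]
tool_rot: [2.638, -0.013, 1.601]
force: [1.7, 0.8, 1.1]
width: 84.9
```

```bash
python3 go.py 422.5 -194 166 91.5 30 1 8.5;python3 - <<'E'
from h import *
print(read_state()['qpos'].round(2))
for n in("side","top"):
    d=get_image(n)
    crop(f"pics/{n}4c.png",d,*((220,360,80,220) if n=="side" else (260,380,150,260)),5)
E
```

```text
t 9.65 p [ 390.2 -199.3  240. ] f [1.7 0.8 1.1] w 84.9 toolz [ 0.482  0.026 -0.876] tgtz [ 0.5    0.013 -0.866] tgty [0.87 0.02 0.5 ]
len 8.088313702564433 ang 1.386804115109407
[0.339, -0.727, 8.048, -0.02, -0.013, -0.003] 8.5
[ 1.02  0.23 -0.43  2.42 -1.1   0.23  1.69]
```

View pics/side4c.png

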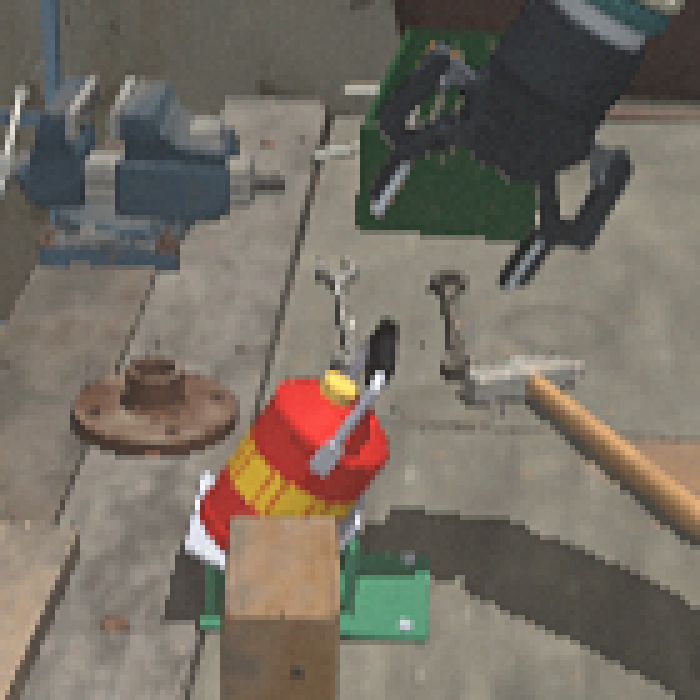

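View pics/top4c.png

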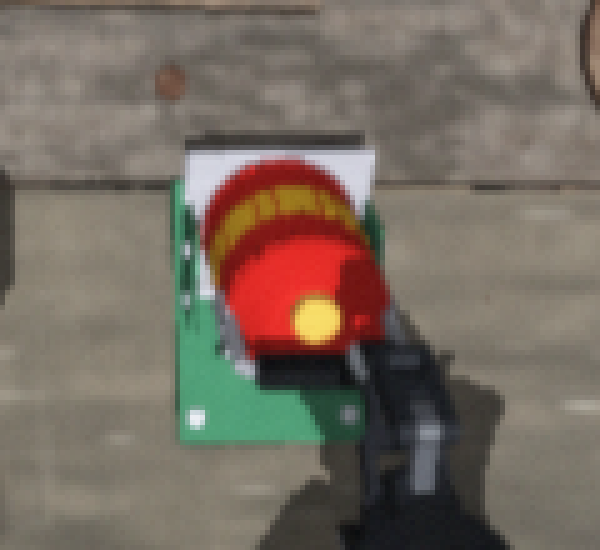

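The picture shows the gripper above and behind the handle (side crop (380,350)), with q5 and q6 now at their limits. I'll fit the arm's kinematics to see whether the grasp pose has room and how to keep away from the limits.

```bash
cat > kin.py <<'E'
import numpy as np,itertools
from scipy.spatial.transform import Rotation as Ro
from scipy.optimize import least_squares
from cell import read_state
D=[([1.27820206,0.629323,0.03840726,1.51840875,-0.02700831,0.99628474,-0.02000367],[146.06,-632.72,230.39],[-3.13968,0,0.226813]),
([0.93,0.13,-0.69,2.19,-0.11,0.46,0.38],[455,-124,320],[2.724,-0.012,1.597]),
([1.53,0.14,-0.94,2.38,-0.67,0.32,1.25],[370.6,-194.5,286.6],[2.623,-.005,1.594])]
def fk(q,p,sg):
    h,a,ea,b,eb,t,et,wy,y1,y2=p
    R=Ro.from_euler('z',sg[0]*q[0]);x=np.array([0,0,h])
    R=R*Ro.from_euler('y',sg[1]*q[1]);x=x+R.apply([0,y1,a]);x=x+R.apply([ea,0,0]);
    R=R*Ro.from_euler('z',sg[2]*q[2]);
    R=R*Ro.from_euler('y',sg[3]*q[3]);x=x+R.apply([eb,y2,b])
    R=R*Ro.from_euler('z',sg[4]*q[4]);R=R*Ro.from_euler('y',sg[5]*q[5]);x=x+R.apply([et,wy,t])
    R=R*Ro.from_euler('z',sg[6]*q[6]);return x,R
E
python3 - <<'E'
from kin import *
s=read_state();D.append((s["qpos"],s["eef_pos"],s["tool_rot"]))
for sg in itertools.product([1,-1],repeat=7):
  if sg[1]<0: continue
  for off in (0,):
    # orientation consistency: R_fk * C = R_meas, const C (Rz)
    Cs=[]
    for q,x,r in D:
        _,R=fk(q,[0]*10,sg);Cs.append(R.inv()*Ro.from_euler('xyz',r))
    dev=max((Cs[0].inv()*c).magnitude() for c in Cs)
    L=[]
    # allow base yaw offset: compare toolz z-comp and relative
    if dev<.2: print(sg,dev,Cs[0].as_rotvec())
    # with base yaw offset
    for b in np.radians(np.arange(0,360,45)):
        Cs=[(Ro.from_euler('z',b)*fk(q,[0]*10,sg)[1]).inv()*Ro.from_euler('xyz',r) for q,x,r in D]
        dv=max((Cs[0].inv()*c).magnitude() for c in Cs)
        if dv<.15: print("b",b,sg,dv,Cs[0].as_rotvec())
E
```

```text
(-1, 1, -1, 1, -1, 1, -1) 0.00936141073914778 [6.32117380e-06 2.29712542e-06 1.57079655e+00]
b 0.0 (-1, 1, -1, 1, -1, 1, -1) 0.00936141073914778 [6.32117380e-06 2.29712542e-06 1.57079655e+00]
```

```bash
python3 - <<'E'
from kin import *
s=read_state();D.append((s["qpos"],s["eef_pos"],s["tool_rot"]))
sg=(-1,1,-1,1,-1,1,-1)
f=lambda p:np.concatenate([(fk(q,p,sg)[0]-x)/(1 if i in(0,3) else 4) for i,(q,x,r) in enumerate(D)])
for mask in ([0,1,3,5],[0,1,2,3,4,5],[0,1,2,3,4,5,6],[0,1,2,3,4,5,7,8,9]):
    def g(v):
        p=np.zeros(10);p[mask]=v;return np.r_[f(p),0.02*np.delete(p,[0,1,3,5])]
    v0=np.zeros(10);v0[[0,1,3,5]]=300,420,400,300
    r=least_squares(g,v0[mask]);print(mask,r.x.round(1),r.cost,f(np.array([dict(zip(mask,r.x)).get(i,0) for i in range(10)])).round(1))
E
```

```text
[0, 1, 3, 5] [283.7 570.8 380.6 306.9] 571.6524998761971 [28.7  2.1  0.4 -1.2  6.1 -0.3  0.7  3.5  0.5 -0.9 16.2 -0.4]
[0, 1, 2, 3, 4, 5] [435.  464.7  53.9 419.   34.7 290.7] 381.2551358425688 [25.6  7.   0.5  4.8 -1.3  0.4 -0.8 -4.6  0.9 -0.8  2.6 -0.8]
[0, 1, 2, 3, 4, 5, 6] [435.2 470.8  43.7 413.   34.6 305.5  -9.6] 377.62177095609616 [25.4  7.1  0.2  5.9 -0.   0.8  0.9 -4.   1.2 -1.5  1.9 -0.6]
[0, 1, 2, 3, 4, 5, 7, 8, 9] [335.1 555.5   5.7 376.8  -3.8 348.5  -5.6 -12.4 -10.2] 0.4243084466568463 [ 0.   0.  -0.  -0.1 -0.1 -0.1  0.3 -0.   0.8 -0.1  0.  -0.2]
```

```bash
cat > log.py <<'E'
import json
from cell import read_state
s=read_state()
open("log.jsonl","a").write(json.dumps([list(map(float,s["qpos"])),list(map(float,s["eef_pos"])),list(map(float,s["tool_rot"]))])+"\n")
print(round(s["clock"],2),s["qpos"].round(2),s["eef_pos"].round(1),s["tool_rot"].round(3))
E
python3 log.py
```

```text
9.75 [ 1.01  0.23 -0.43  2.42 -1.1   0.23  1.68] [ 391.4 -197.2  240.2] [ 2.638 -0.015  1.603]
```

Emit:
carry_out:
  series:
    - [[0, 0.4, -3, 0, 0, 0, 8.5], [0, 0.8, -6, 0, 0, 0, 8.5], [0, 1.2, -8, 0, 0, 0, 8.5]]

```text
clock: 10.0
eef_pos: [361.8, -198.9, 318.2]
tool_rot: [2.637, -0.015, 1.599]
force: [1.0, -0.2, -0.2]
width: 84.8
```

```bash
python3 log.py
```

```text
10.0 [ 0.93  0.03 -0.21  2.33 -0.73  0.53  1.33] [ 361.8 -198.9  318.2] [ 2.637 -0.015  1.599]
```

Emit:
carry_out:
  series:
    - [[0, 3, -3, 0.1, 0, 0, 8.5], [0, 6, -6, 0.2, 0, 0, 8.5], [0, 9, -8, 0.3, 0, 0, 8.5]]

```text
clock: 10.25
eef_pos: [385.6, -192.4, 378.6]
tool_rot: [2.809, -0.036, 1.615]
force: [0.3, 0.5, -1.9]
width: 84.8
```

```bash
python3 log.py
```

```text
10.25 [ 0.83  0.02 -0.26  2.06 -0.29  0.83  0.78] [ 385.6 -192.4  378.6] [ 2.809 -0.036  1.615]
```

Emit:
carry_out:
  series:
    - [[0, 2, 0, 0.1, 0, 0, 8.5], [0, 4, 0, 0.2, 0, 0, 8.5], [0, 5, 0, 0.2, 0, 0, 8.5]]

```text
clock: 10.5
eef_pos: [441.0, -189.4, 396.7]
tool_rot: [3.0, -0.036, 1.624]
force: [1.6, 0.3, 0.9]
width: 85.3
```

```bash
python3 log.py; python3 - <<'E'
from kin import *
import json
D=[D[0]]+[json.loads(l) for l in open("log.jsonl")]
sg=(-1,1,-1,1,-1,1,-1)
f=lambda p:np.concatenate([(fk(q,p,sg)[0]-x) for i,(q,x,r) in enumerate(D)])
for mask in ([0,1,3,5],[0,1,2,3,4,5],[0,1,3,5,7,8,9],[0,1,2,3,4,5,7,8,9]):
    def g(v):
        p=np.zeros(10);p[mask]=v;return np.r_[f(p),0.001*np.delete(p,[0,1,3,5])]
    v0=np.zeros(10);v0[[0,1,3,5]]=300,420,400,300
    r=least_squares(g,v0[mask]);print(mask,r.x.round(1),r.cost);
E
```

```text
10.5 [ 0.69  0.17 -0.33  1.8  -0.04  1.07  0.44] [ 441.  -189.4  396.7] [ 3.    -0.036  1.624]
[0, 1, 3, 5] [285.7 557.7 392.8 288.5] 1075.9682401279301
[0, 1, 2, 3, 4, 5] [273.3 535.3  28.3 359.1 -14.9 279.7] 547.8498326693215
[0, 1, 3, 5, 7, 8, 9] [ 3.362e+02  5.591e+02  3.821e+02  3.499e+02 -4.000e-01 -1.150e+01
 -1.620e+01] 0.00019787800248077198
[0, 1, 2, 3, 4, 5, 7, 8, 9] [ 3.362e+02  5.591e+02 -0.000e+00  3.821e+02  0.000e+00  3.499e+02
 -3.000e-01 -1.150e+01 -1.620e+01] 0.000197566476031953
```

```bash
cat >> kin.py <<'E'
P=[336.2,559.1,0,382.1,0,349.9,0,-0.35,-11.5,-16.2];SG=(-1,1,-1,1,-1,1,-1)
LO=np.array([-3.06,-.37,-1.25,.18,-1.1,.23,-2.94]);HI=np.array([3.06,2.12,1.32,2.47,4.24,1.98,2.94])
C=Ro.from_euler('z',np.pi/2)
def FK(q): x,R=fk(q,P,SG);return x,R*C
def ik(x,R,q0,q1=None,w=0.0):
    def g(q):
        X,Q=FK(q);return np.r_[(X-x)/1.0,(R.inv()*Q).as_rotvec()*300]
    # margin-seeking: small term pulling to centre
    c=np.array([0,.5,0,1.7,.5,.9,0])
    def gg(q): return np.r_[g(q),([] if q1 is None else [(q[0]-q1)*1000])]
    r=least_squares(gg,q0,bounds=(LO,HI));return r.x,np.linalg.norm(g(r.x)[:3]),np.linalg.norm(g(r.x)[3:])/300
E
python3 - <<'E'
from kin import *
from go import tgt
np.set_printoptions(precision=2,suppress=True)
can=Ro.from_euler('z',1.5,degrees=True)*Ro.from_euler('y',-30,degrees=True)
T=tgt(91.5,30)
S=[[1.02,.23,-.43,2.4,-1,.3,1.6],[1.53,.14,-.94,2.38,-.67,.32,1.25],[.3,.2,.4,2.3,1,.4,-1],[0,.2,.8,2.3,1.,.5,-1]]
for d in (0,40,80,120):
  x=np.array([422.5,-194,166])+can.apply([0,0,d])
  print("d",d,x)
  for q1 in np.arange(-1.6,2.61,.2):
    best=None
    for s in S:
        s=np.clip(np.r_[q1,s[1:]],LO+.01,HI-.01)
        for q7 in (s[6],-s[6]):
            s[6]=q7
            q,e,a=ik(x,T,s,q1)
            if best is None or e+300*a<best[1]+300*best[2]: best=(q,e,a)
    if best[1]<15: print(round(q1,2),best[0],"err",round(best[1],1),round(best[2],3),"margin",min((best[0]-LO).min(),(HI-best[0]).min()).round(2))
E
```

```text
d 0 [ 422.5 -194.   166. ]
1.0 [ 1.    0.5  -0.52  2.47  3.48  0.23 -2.87] err 9.9 0.028 margin 0.0
1.2 [ 1.2   0.55 -0.87  2.47  2.42  0.24 -1.86] err 1.4 0.006 margin 0.0
1.4 [ 1.4   0.73 -1.25  2.47  1.9   0.48 -1.35] err 1.6 0.005 margin 0.0
d 40 [ 402.51 -194.52  200.64]
0.8 [ 0.8   0.3  -0.24  2.39 -1.1   0.23  1.67] err 13.8 0.079 margin 0.0
1.4 [ 1.4   0.51 -1.1   2.47  1.87  0.23 -1.34] err 1.9 0.006 margin 0.0
d 80 [ 382.51 -195.05  235.28]
0.4 [ 0.4   0.19  0.27  2.41 -1.1   0.38  1.69] err 12.0 0.062 margin 0.0
0.6 [ 0.6   0.19  0.04  2.42 -1.1   0.34  1.69] err 9.4 0.053 margin 0.0
0.8 [ 0.8   0.2  -0.18  2.42 -1.1   0.28  1.69] err 6.9 0.042 margin 0.0
1.0 [ 1.    0.22 -0.41  2.43 -1.1   0.23  1.69] err 4.6 0.029 margin 0.0
1.2 [ 1.2   0.24 -0.59  2.43 -1.1   0.23  1.73] err 7.9 0.03 margin 0.0
1.6 [ 1.6   0.43 -1.25  2.4   0.87  0.23 -0.31] err 6.6 0.042 margin 0.0
d 120 [ 362.52 -195.57  269.92]
-0.4 [-0.4   0.16  1.25  2.44 -1.1   0.57  1.77] err 13.1 0.035 margin 0.0
-0.2 [-0.2   0.14  1.02  2.44 -1.1   0.54  1.77] err 8.1 0.027 margin 0.0
-0.0 [ 0.    0.12  0.8   2.44 -1.1   0.5   1.76] err 5.3 0.021 margin 0.0
0.2 [ 0.2   0.11  0.57  2.44 -1.1   0.47  1.75] err 3.4 0.015 margin 0.0
0.4 [ 0.4   0.11  0.35  2.44 -1.1   0.43  1.75] err 2.0 0.01 margin 0.0
0.6 [ 0.6   0.11  0.13  2.44 -1.1   0.41  1.74] err 0.8 0.004 margin 0.0
0.8 [ 0.8   0.11 -0.09  2.44 -1.09  0.38  1.72] err 0.0 0.0 margin 0.01
1.0 [ 1.    0.12 -0.32  2.44 -1.04  0.35  1.67] err 0.0 0.0 margin 0.03
1.2 [ 1.2   0.13 -0.54  2.43 -0.98  0.32  1.6 ] err 0.0 0.0 margin 0.04
1.4 [ 1.4   0.16 -0.77  2.43 -0.87  0.28  1.49] err 0.0 0.0 margin 0.04
1.6 [ 1.6   0.2  -1.02  2.43 -0.65  0.23  1.26] err 0.0 0.0 margin 0.0
1.8 [ 1.8   0.24 -1.25  2.42 -0.35  0.23  0.97] err 7.5 0.01 margin 0.0
```

```bash
cat > srch.py <<'E'
from kin import *
from go import tgt
np.set_printoptions(precision=2,suppress=True)
can=Ro.from_euler('z',1.5,degrees=True)*Ro.from_euler('y',-30,degrees=True)
H=np.array([413.7,-194.6,180.6]) # handle centre
M=np.array([.05,.05,.05,.03,.05,.03,.05])
def solve(x,R,q0):
    def g(q):
        X,Q=FK(q);return np.r_[(X-x),(R.inv()*Q).as_rotvec()*300]
    r=least_squares(g,np.clip(q0,LO+M+1e-3,HI-M-1e-3),bounds=(LO+M,HI-M),max_nfev=60);v=g(r.x);return r.x,np.linalg.norm(v)
def pose(d,phi,flip=0,tp=17):
    R=can*Ro.from_euler('x',phi,degrees=True)*Ro.from_matrix(np.array([[0,1,0],[1,0,0],[0,0,-1]]).T)
    if flip: R=R*Ro.from_euler('z',np.pi)
    z=R.apply([0,0,1]); return H+can.apply([0,0,d])+tp*z,R
if __name__=="__main__":
    rng=np.random.default_rng(0)
    x,R=pose(0,0);print(x,R.apply([0,0,1]),R.apply([0,1,0]),(R.inv()*tgt(91.5,30)).magnitude())
    for phi in (0,15,-15,30,-30):
      x,R=pose(0,phi);out=[]
      for k in range(60):
        q0=LO+(HI-LO)*rng.random(7);q0[0]=rng.uniform(-1.5,2.5);q0[3]=rng.uniform(1.6,2.4)
        q,e=solve(x,R,q0);out.append((e,q))
      out.sort(key=lambda o:o[0]);print("phi",phi)
      for e,q in out[:7]:print(round(e,1),q)
E
time python3 srch.py
```

```text
[ 422.2  -194.38  165.88] [ 0.5   0.01 -0.87] [0.87 0.02 0.5 ] 0.0
phi 0
8.7 [ 1.38  0.7  -1.2   2.44  1.83  0.42 -1.28]
8.7 [ 1.38  0.7  -1.2   2.44  1.83  0.42 -1.28]
8.7 [ 1.38  0.7  -1.2   2.44  1.83  0.42 -1.28]
8.7 [ 1.38  0.7  -1.2   2.44  1.83  0.42 -1.28]
8.7 [ 1.38  0.7  -1.2   2.44  1.83  0.42 -1.28]
8.7 [ 1.38  0.7  -1.2   2.44  1.83  0.42 -1.28]
8.7 [ 1.38  0.7  -1.2   2.44  1.83  0.42 -1.28]
phi 15
0.0 [ 1.53  0.8  -1.2   2.32  1.01  0.27 -0.28]
0.0 [ 1.53  0.8  -1.2   2.32  1.01  0.27 -0.28]
0.0 [ 1.53  0.8  -1.2   2.32  1.01  0.26 -0.28]
0.0 [ 1.53  0.8  -1.19  2.32  1.    0.26 -0.27]
0.0 [ 1.53  0.8  -1.2   2.32  1.01  0.26 -0.28]
0.0 [ 1.53  0.8  -1.2   2.32  1.01  0.26 -0.27]
0.0 [ 1.53  0.8  -1.2   2.32  1.01  0.26 -0.28]
phi -15
36.8 [ 1.14  0.65 -1.2   2.44  1.76  0.75 -1.47]
36.8 [ 1.14  0.65 -1.2   2.44  1.76  0.75 -1.47]
36.8 [ 1.14  0.65 -1.2   2.44  1.76  0.75 -1.47]
36.8 [ 1.14  0.65 -1.2   2.44  1.76  0.75 -1.47]
36.8 [ 1.14  0.65 -1.2   2.44  1.76  0.75 -1.47]
36.8 [ 1.14  0.65 -1.2   2.44  1.76  0.75 -1.47]
36.8 [ 1.14  0.65 -1.2   2.44  1.76  0.75 -1.47]
phi 30
0.0 [ 1.57  0.93 -1.16  2.15  0.24  0.47  0.6 ]
0.0 [ 1.26  0.69 -0.59  2.16 -0.71  0.57  1.58]
0.0 [ 1.58  0.94 -1.17  2.15  0.25  0.47  0.59]
0.0 [ 1.36  0.73 -0.75  2.16 -0.53  0.51  1.39]
0.0 [ 1.28  0.69 -0.61  2.16 -0.69  0.56  1.56]
0.0 [ 1.56  0.91 -1.14  2.15  0.18  0.46  0.66]
0.0 [ 1.59  0.95 -1.2   2.15  0.31  0.48  0.53]
phi -30
48.6 [ 0.8   0.75 -1.2   2.44  1.65  1.24 -1.72]
48.6 [ 0.8   0.75 -1.2   2.44  1.65  1.24 -1.72]
48.6 [ 0.8   0.75 -1.2   2.44  1.65  1.24 -1.72]
48.6 [ 0.8   0.75 -1.2   2.44  1.65  1.24 -1.72]
48.6 [ 0.8   0.75 -1.2   2.44  1.65  1.24 -1.72]
48.6 [ 0.8   0.75 -1.2   2.44  1.65  1.24 -1.72]
48.6 [ 0.8   0.75 -1.2   2.44  1.65  1.24 -1.72]
real	1m19.483s
user	1m18.821s
sys	0m0.132s
```

```bash
cat > man.py <<'E'
from srch import *
def manifold(x,R,seed,step=.1):
    sol=[]
    for sgn in(1,-1):
        q=seed.copy();q1=seed[0]
        while True:
            def g(v):
                X,Q=FK(np.r_[q1,v]);return np.r_[(X-x),(R.inv()*Q).as_rotvec()*300]
            r=least_squares(g,np.clip(q[1:],LO[1:]+1e-3,HI[1:]-1e-3),bounds=(LO[1:],HI[1:]),max_nfev=40)
            if np.linalg.norm(r.fun)>1: break
            q=np.r_[q1,r.x];sol.append(q);q1+=sgn*step
    return sol
if __name__=="__main__":
    for phi in (20,25,30,35):
      seed=np.array([1.4,0.75,-.8,2.16,-.4,.5,1.3])
      for d in(0,35,75,110):
        x,R=pose(d,phi);q,e=solve(x,R,seed)
        if e>1: print(phi,d,"no",e,q);continue
        s=manifold(x,R,q);m=[min((v-LO)[1:].min(),(HI-v)[1:].min()) for v in s]
        b=s[int(np.argmax(m))];print(phi,d,x.round(0),"q1 range",min(v[0] for v in s).round(2),max(v[0] for v in s).round(2),"best margin",max(m).round(2),b);seed=b
E
python3 man.py
```

```text
20 0 [ 422. -189.  167.] q1 range 1.07 1.57 best margin 0.11 [ 1.17  0.58 -0.52  2.28 -0.99  0.4   1.8 ]
20 35 no 1.0545667246855037 [ 1.2   0.5  -0.5   2.28 -0.92  0.48  1.73]
20 75 no 1.769461301563875 [ 1.25  0.41 -0.49  2.28 -0.85  0.59  1.66]
20 110 no 1.705631912579001 [ 1.29  0.34 -0.48  2.26 -0.79  0.68  1.61]
25 0 no 3.4144648956808057 [ 1.38  0.71 -0.81  2.2  -0.47  0.4   1.3 ]
25 35 [ 404. -188.  198.] q1 range 0.76 1.56 best margin 0.25 [ 1.36  0.59 -0.7   2.22 -0.65  0.51  1.48]
25 75 [ 384. -188.  232.] q1 range 0.52 1.62 best margin 0.26 [ 1.52  0.55 -0.87  2.21 -0.5   0.56  1.31]
25 110 [ 366. -189.  263.] q1 range 0.28 1.68 best margin 0.27 [ 1.58  0.47 -0.88  2.2  -0.51  0.67  1.32]
30 0 [ 421. -186.  168.] q1 range 0.8 1.6 best margin 0.31 [ 1.3   0.7  -0.65  2.16 -0.65  0.54  1.52]
30 35 [ 403. -186.  198.] q1 range 0.64 1.64 best margin 0.31 [ 1.44  0.68 -0.82  2.16 -0.47  0.56  1.32]
30 75 [ 383. -187.  233.] q1 range 0.41 1.71 best margin 0.31 [ 1.51  0.6  -0.84  2.16 -0.48  0.66  1.32]
30 110 [ 366. -187.  263.] q1 range 0.27 1.77 best margin 0.31 [ 1.57  0.53 -0.85  2.16 -0.5   0.75  1.33]
35 0 [ 420. -185.  169.] q1 range 0.71 1.61 best margin 0.37 [ 1.31  0.75 -0.64  2.1  -0.6   0.65  1.5 ]
35 35 [ 403. -185.  199.] q1 range 0.55 1.65 best margin 0.36 [ 1.45  0.73 -0.82  2.11 -0.43  0.66  1.31]
35 75 [ 383. -186.  233.] q1 range 0.41 1.61 best margin 0.36 [ 1.51  0.66 -0.83  2.11 -0.45  0.75  1.31]
35 110 [ 365. -186.  264.] q1 range 0.26 1.66 best margin 0.36 [ 1.56  0.59 -0.85  2.11 -0.46  0.83  1.32]
```

```bash
cat > carry.py <<'E'
from man import *
def cpose(b,psi,lean,phi=30,tp=17):
    c=Ro.from_euler('z',psi,degrees=True)*Ro.from_euler('y',-lean,degrees=True)
    R=c*Ro.from_euler('x',phi,degrees=True)*Ro.from_matrix(np.array([[0,1,0],[1,0,0],[0,0,-1]]).T)
    return np.array(b,float)+c.apply([0,0,160])+tp*R.apply([0,0,1]),R
if __name__=="__main__":
    seed=np.array([1.5,.6,-.84,2.16,-.48,.7,1.33])
    b0=H-can.apply([0,0,160])
    print("bottom0",b0)
    for b,psi,l in [(b0+can.apply([0,0,100]),1.5,30),((420,-194,150),1.5,15),((420,-194,200),1.5,0),((430,-40,200),1.5,0),((440,120,200),1.5,0),((449,267,200),1.5,0),((449,267,100),1.5,0),((449,267,5),1.5,0),((449,267,200),30,0),((449,267,5),30,0)]:
        x,R=cpose(b,psi,l);q,e=solve(x,R,seed)
        if e>1: print(b,psi,l,"no",e,q);continue
        s=manifold(x,R,q,.15);m=[min((v-LO)[1:].min(),(HI-v)[1:].min()) for v in s]
        bb=s[int(np.argmax(m))];print(np.round(b),psi,l,"tcp",x.round(0),"q1",min(v[0] for v in s).round(2),max(v[0] for v in s).round(2),"margin",max(m).round(2),bb);seed=bb
E
python3 carry.py
```

```text
bottom0 [ 493.67 -192.51   42.04]
[ 444. -194.  129.] 1.5 30 tcp [ 371. -187.  254.] q1 0.35 1.7 margin 0.31 [ 1.55  0.55 -0.84  2.16 -0.5   0.73  1.33]
(420, -194, 150) 1.5 15 no 1.3031094018569052 [ 1.33  0.46 -0.73  1.97 -0.32  0.98  0.92]
[ 420 -194  200] 1.5 0 tcp [ 420. -186.  345.] q1 0.03 1.23 margin 0.64 [ 0.93  0.45 -0.42  1.68 -0.27  1.34  0.66]
[430 -40 200] 1.5 0 tcp [430. -32. 345.] q1 -0.34 1.16 margin 0.6 [ 0.86  0.36 -0.64  1.87 -0.32  1.14  0.42]
[440 120 200] 1.5 0 tcp [440. 128. 345.] q1 -0.79 0.86 margin 0.52 [ 0.56  0.31 -0.68  1.95 -0.41  0.96  0.18]
[449 267 200] 1.5 0 tcp [449. 275. 345.] q1 -1.02 0.48 margin 0.56 [ 0.18  0.32 -0.6   1.91 -0.43  0.82 -0.08]
(449, 267, 100) 1.5 0 no 1.3455947893527735 [ 0.13  0.47 -0.58  2.04 -0.46  0.57  0.03]
[449 267   5] 1.5 0 tcp [449. 275. 150.] q1 -0.16 0.44 margin 0.16 [-0.01  0.61 -0.39  2.13 -0.81  0.39  0.46]
[449 267 200] 30 0 tcp [445. 274. 345.] q1 -0.97 0.38 margin 0.71 [ 0.08  0.45 -0.54  1.71 -0.33  1.12  0.27]
(449, 267, 5) 30 0 no 1.6359271993154292 [ 0.04  0.71 -0.5   1.91 -0.31  0.71  0.41]
```

```bash
cat > nav.py <<'E'
import sys
from carry import *
# nav.py g d n  -> rows to grasp pose at distance d ; nav.py c bx by bz psi lean n -> can pose
s=read_state();R0=Ro.from_euler('xyz',s["tool_rot"]);p=s["eef_pos"]
a=list(map(float,sys.argv[2:]))
if sys.argv[1]=='g': x,R=pose(a[0],30)
else: x,R=cpose(a[:3],a[3],a[4])
n=int(a[-1]);d=R0.inv().apply(x-p)/10;w=(R0.inv()*R).as_rotvec()
print("t",round(s["clock"],2),"p",p.round(1),"tgt",x.round(1),"f",s["force"].round(1),"w",round(s["width"],1),"q",s["qpos"],"len",np.linalg.norm(d),"ang",np.degrees(np.linalg.norm(w)))
for i in range(1,n+1):print(np.r_[d*i/n,w*i/n].round(2).tolist())
E
python3 nav.py g 120 5
```

```text
t 10.5 p [ 441.  -189.4  396.7] tgt [ 360.9 -187.5  271.8] f [1.6 0.3 0.9] w 85.3 q [ 0.69  0.17 -0.33  1.8  -0.04  1.07  0.44] len 14.844271233898349 ang 35.052659051881996
[0.04, -1.94, 2.25, -0.08, 0.09, -0.02]
[0.07, -3.87, 4.5, -0.15, 0.19, -0.03]
[0.11, -5.81, 6.75, -0.23, 0.28, -0.05]
[0.14, -7.74, 9.0, -0.3, 0.38, -0.07]
[0.18, -9.68, 11.26, -0.38, 0.47, -0.09]
```

Emit:
carry_out:
  series:
    - [[0, -1.9, 1.8, -0.08, 0.09, -0.02, 8.5], [0.1, -3.9, 3.8, -0.15, 0.19, -0.03, 8.5], [0.1, -5.8, 6, -0.23, 0.28, -0.05, 8.5], [0.1, -7.7, 8.5, -0.3, 0.38, -0.07, 8.5], [0.2, -9.7, 11, -0.38, 0.47, -0.09, 8.5]]

```text
clock: 10.92
eef_pos: [364.1, -189.2, 289.2]
tool_rot: [2.704, -0.347, 1.784]
force: [1.1, -0.6, -0.9]
width: 84.7
```

Emit:
carry_out:
  series:
    - [[0, 0, 0, 0, 0, 0, 8.5], [0, 0, 0, 0, 0, 0, 8.5]]

```text
clock: 11.08
eef_pos: [362.6, -189.5, 287.7]
tool_rot: [2.712, -0.352, 1.777]
force: [0.4, -0.0, -0.6]
width: 84.9
```

```bash
python3 nav.py g 100 1;python3 nav.py g 0 1;
```

```text
t 11.08 p [ 362.6 -189.5  287.7] tgt [ 370.9 -187.2  254.5] f [ 0.4 -0.  -0.6] w 84.9 q [ 1.13  0.29 -0.33  2.14 -0.61  0.88  1.36] len 3.4363044298000895 ang 10.214283027994696
[-1.1, -0.53, 3.21, -0.12, 0.13, -0.03]
t 11.08 p [ 362.6 -189.5  287.7] tgt [ 420.8 -185.9  167.8] f [ 0.4 -0.  -0.6] w 84.9 q [ 1.13  0.29 -0.33  2.14 -0.61  0.88  1.36] len 13.33357784370481 ang 10.214283027994696
[-4.93, 0.68, 12.37, -0.12, 0.13, -0.03]
```

Emit:
carry_out:
  series:
    - [[-0.4, -0.2, 1, -0.04, 0.04, -0.01, 8.5], [-0.7, -0.4, 2, -0.08, 0.08, -0.02, 8.5], [-1.1, -0.5, 3.2, -0.12, 0.13, -0.03, 8.5], [-1.1, -0.5, 3.2, -0.12, 0.13, -0.03, 8.5], [-1.1, -0.5, 3.2, -0.12, 0.13, -0.03, 8.5]]

```text
clock: 11.5
eef_pos: [373.4, -186.8, 256.2]
tool_rot: [2.552, -0.447, 1.881]
force: [-0.1, 0.7, 0.6]
width: 85.0
```

```bash
python3 nav.py g 45 1;python3 nav.py g 0 1;python3 - <<'E'
from h import *
for n in("side","top"):
    d=get_image(n)
    crop(f"pics/{n}5c.png",d,*((220,360,80,220) if n=="side" else (260,380,150,260)),5)
E
```

```text
t 11.5 p [ 373.4 -186.8  256.2] tgt [ 398.3 -186.5  206.8] f [-0.1  0.7  0.6] w 85.0 q [ 1.23  0.45 -0.39  2.16 -0.75  0.87  1.63] len 5.5301595568749855 ang 0.1426433165682785
[-2.8, -0.31, 4.76, -0.0, -0.0, 0.0]
t 11.5 p [ 373.4 -186.8  256.2] tgt [ 420.8 -185.9  167.8] f [-0.1  0.7  0.6] w 85.0 q [ 1.23  0.45 -0.39  2.16 -0.75  0.87  1.63] len 10.026307200110342 ang 0.1426433165682785
[-5.05, -0.32, 8.66, -0.0, -0.0, 0.0]
```

View pics/side5c.png

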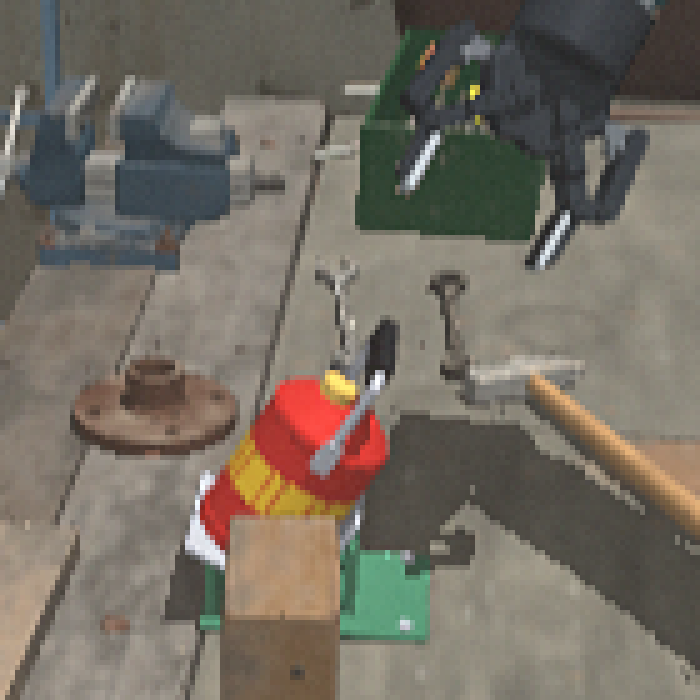

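View pics/top5c.png

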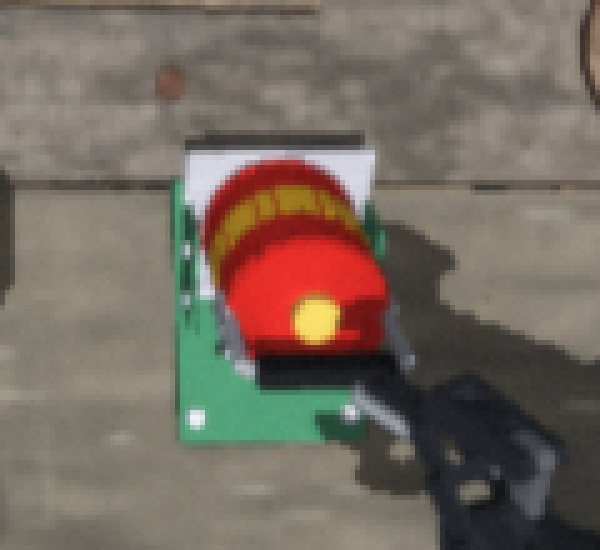

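The jaws straddle the handle line (top crop, bar at (330,372)), tilted sideways as intended, and the joints are well inside their ranges. I'll go in along the can axis.

Emit:
carry_out:
  series:
    - [[-0.8, -0.1, 1.3, 0, 0, 0, 8.5], [-1.6, -0.2, 2.6, 0, 0, 0, 8.5], [-2.4, -0.3, 4, 0, 0, 0, 8.5], [-2.8, -0.3, 4.8, 0, 0, 0, 8.5], [-2.8, -0.3, 4.8, 0, 0, 0, 8.5]]

```text
clock: 12.02
eef_pos: [398.8, -185.4, 206.3]
tool_rot: [2.552, -0.446, 1.884]
force: [-0.2, -0.7, -0.2]
width: 85.1
```

```bash
python3 nav.py g 0 1;python3 - <<'E'
from h import *
for n in("side","top"):
    d=get_image(n)
    crop(f"pics/{n}6c.png",d,*((240,340,100,220) if n=="side" else (280,380,150,260)),5)
E
```

```text
t 12.02 p [ 398.8 -185.4  206.3] tgt [ 420.8 -185.9  167.8] f [-0.2 -0.7 -0.2] w 85.1 q [ 1.19  0.56 -0.41  2.17 -0.8   0.73  1.68] len 4.4298851705071725 ang 0.3139799733728881
[-2.31, -0.02, 3.78, -0.0, -0.0, 0.01]
```

View pics/side6c.png

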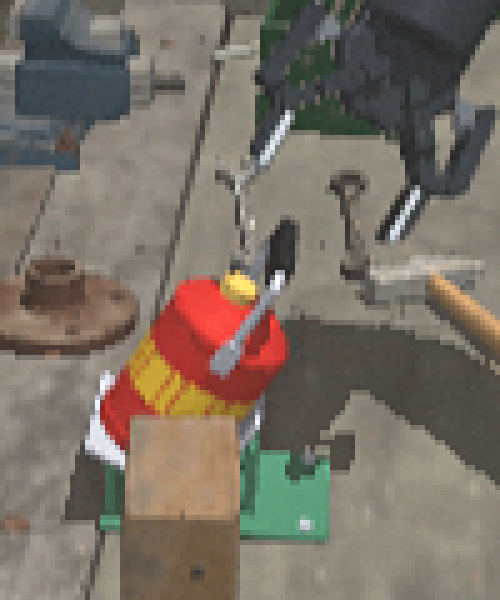

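View pics/top6c.png

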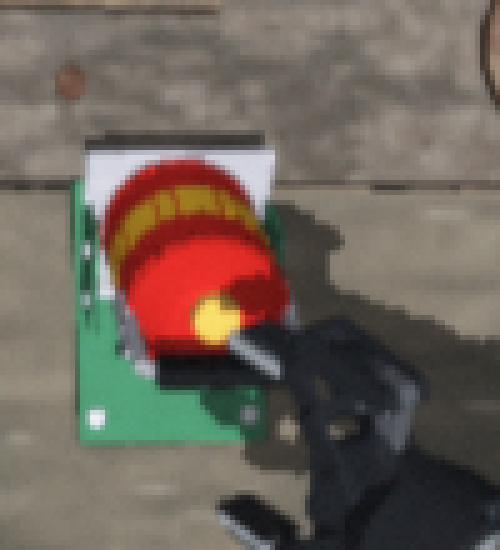

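Emit:
carry_out:
  series:
    - [[-0.6, 0, 1, 0, 0, 0, 8.5], [-1.2, 0, 2, 0, 0, 0, 8.5], [-1.8, 0, 3, 0, 0, 0, 8.5], [-2.3, 0, 3.8, 0, 0, 0, 8.5], [-2.3, 0, 3.8, 0, 0, 0, 8.5]]

```text
clock: 12.53
eef_pos: [420.7, -186.3, 166.4]
tool_rot: [2.552, -0.448, 1.882]
force: [0.7, 0.0, -0.4]
width: 85.2
```

```bash
python3 nav.py g 0 1;python3 - <<'E'
from h import *
for n in("side","top"):
    d=get_image(n)
    crop(f"pics/{n}7c.png",d,*((240,340,100,220) if n=="side" else (280,380,150,260)),5)
E
```

```text
t 12.53 p [ 420.7 -186.3  166.4] tgt [ 420.8 -185.9  167.8] f [ 0.7  0.  -0.4] w 85.2 q [ 1.16  0.66 -0.43  2.16 -0.84  0.64  1.73] len 0.1528496870137827 ang 0.19712743788661025
[0.1, 0.09, -0.08, -0.0, -0.0, 0.0]
```

View pics/side7c.png

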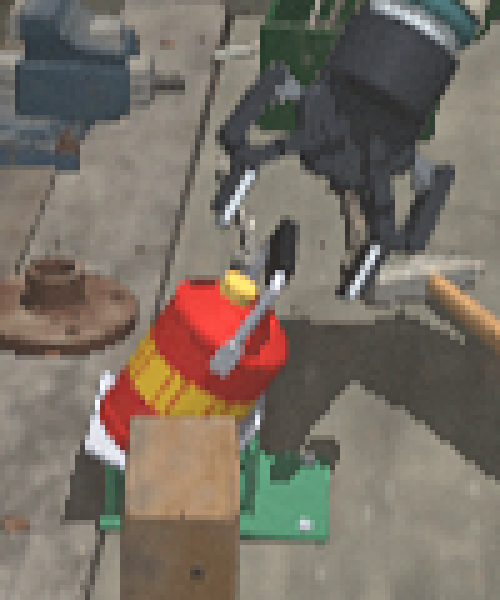

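View pics/top7c.png

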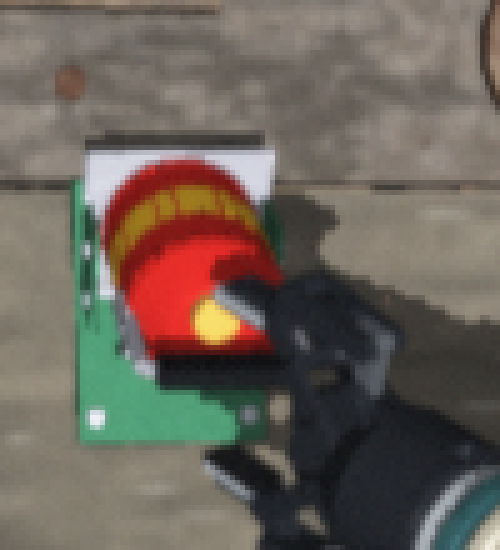

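Midpoint of the two fingertips in the top crop is about (217,372), right on the bar's centre line at row 372. Closing.

Emit:
carry_out:
  series:
    - [[0, 0, 0, 0, 0, 0, 3], [0, 0, 0, 0, 0, 0, 3], [0, 0, 0, 0, 0, 0, 3], [0, 0, 0, 0, 0, 0, 3], [0, 0, 0, 0, 0, 0, 2.5]]

```text
clock: 13.05
eef_pos: [420.1, -186.8, 167.7]
tool_rot: [2.552, -0.446, 1.881]
force: [0.6, 0.4, -0.2]
width: 25.6
```

```bash
python3 nav.py g 0 1;python3 - <<'E'
from h import *
for n in("side","top"):
    d=get_image(n)
    crop(f"pics/{n}8c.png",d,*((260,330,110,190) if n=="side" else (290,370,180,260)),8)
E
```

```text
t 13.05 p [ 420.1 -186.8  167.7] tgt [ 420.8 -185.9  167.8] f [ 0.6  0.4 -0.2] w 25.6 q [ 1.16  0.66 -0.43  2.16 -0.84  0.64  1.73] len 0.11821392285562274 ang 0.18933214531482567
[0.07, 0.07, 0.07, -0.0, -0.0, 0.0]
```

View pics/side8c.png

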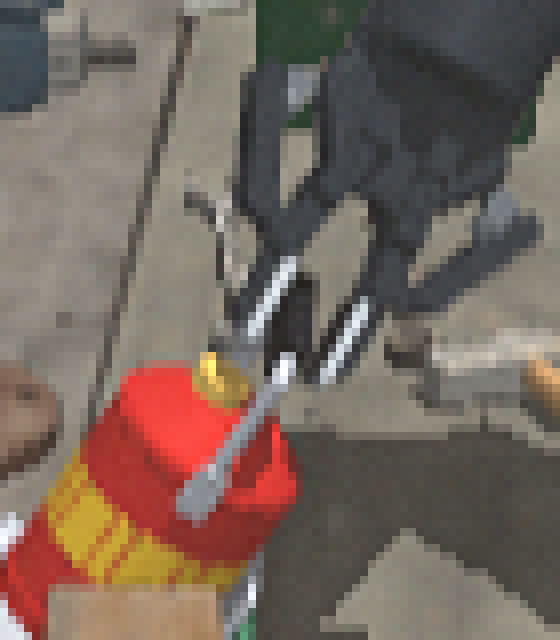

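View pics/top8c.png

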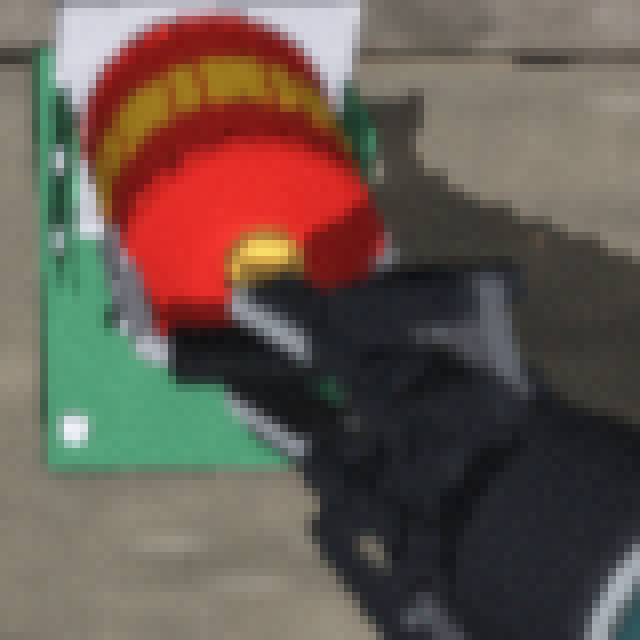

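The bar lies between the pads, apparently a few mm nearer the upper one. I'll narrow the opening in small steps, watch the force and centre the bar.

Emit:
carry_out:
  series:
    - [[0, 0, 0, 0, 0, 0, 2.2], [0, 0, 0, 0, 0, 0, 2.0]]

```text
clock: 13.32
eef_pos: [420.1, -186.7, 167.6]
tool_rot: [2.552, -0.447, 1.881]
force: [-0.1, -0.3, -0.3]
width: 20.2
```

Emit:
carry_out:
  series:
    - [[0, 0, 0, 0, 0, 0, 1.9], [0, 0, 0, 0, 0, 0, 1.9]]

```text
clock: 13.48
eef_pos: [420.2, -186.7, 167.5]
tool_rot: [2.552, -0.447, 1.881]
force: [-0.1, 0.1, 0.1]
width: 19.0
```

```bash
python3 - <<'E'
from h import *
for n in("side","top"):
    d=get_image(n)
    crop(f"pics/{n}9c.png",d,*((275,315,125,175) if n=="side" else (300,350,195,245)),12)
E
```

```text
(no output)
```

View pics/side9c.png

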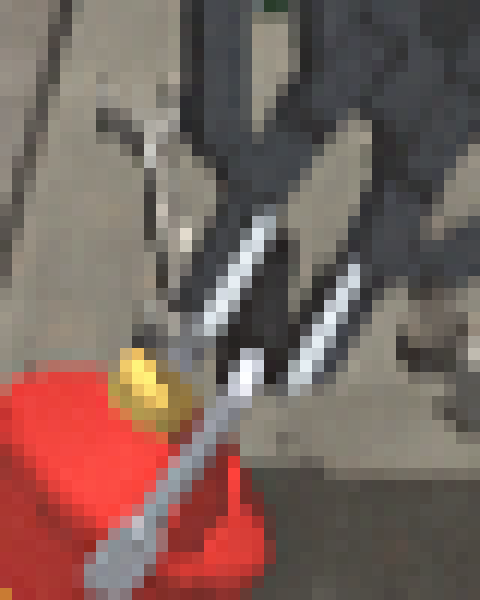

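View pics/top9c.png

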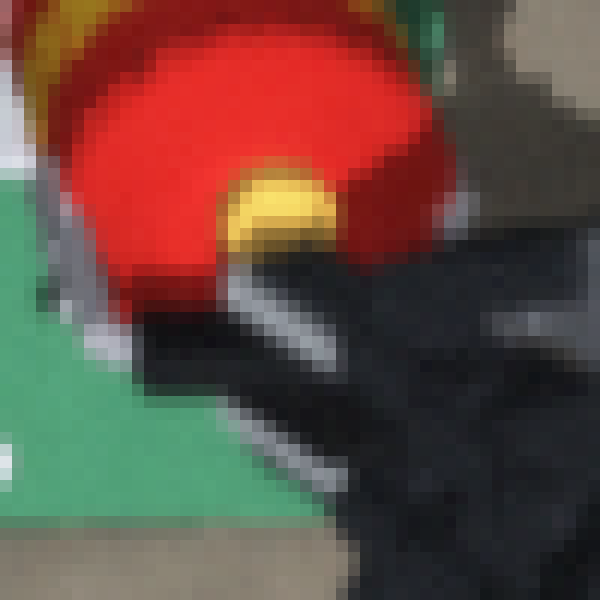

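Emit:
carry_out:
  series:
    - [[0, 0.2, 0, 0, 0, 0, 1.9], [0, 0.2, 0, 0, 0, 0, 1.7], [0, 0.2, 0, 0, 0, 0, 1.6]]

```text
clock: 13.83
eef_pos: [422.0, -186.6, 168.6]
tool_rot: [2.552, -0.446, 1.882]
force: [0.9, -0.7, 0.5]
width: 16.0
```

Emit:
carry_out:
  series:
    - [[0, 0, 0, 0, 0, 0, 1.45], [0, 0, 0, 0, 0, 0, 1.35], [0, 0, 0, 0, 0, 0, 1.3]]

```text
clock: 14.08
eef_pos: [422.0, -186.6, 168.6]
tool_rot: [2.552, -0.447, 1.881]
force: [1.2, 0.4, 0.6]
width: 12.9
```

Well centred: the opening is 12.9 mm with no side force. Now grip.

Emit:
carry_out:
  series:
    - [[0, 0, 0, 0, 0, 0, 1.1], [0, 0, 0, 0, 0, 0, 0.8], [0, 0, 0, 0, 0, 0, 0.5], [0, 0, 0, 0, 0, 0, 0.3], [0, 0, 0, 0, 0, 0, 0.3]]

```text
clock: 14.5
eef_pos: [422.0, -186.6, 168.8]
tool_rot: [2.552, -0.447, 1.882]
force: [2.0, 0.2, 3.6]
width: 10.7
```

```bash
python3 nav.py g 15 1;python3 nav.py g 90 1
```

```text
t 14.5 p [ 422.  -186.6  168.8] tgt [ 413.3 -186.1  180.8] f [2.  0.2 3.6] w 10.7 q [ 1.16  0.65 -0.43  2.16 -0.84  0.64  1.72] len 1.4888962019368583 ang 0.20193158965373947
[0.8, -0.15, -1.25, 0.0, -0.0, 0.0]
t 14.5 p [ 422.  -186.6  168.8] tgt [ 375.9 -187.1  245.8] f [2.  0.2 3.6] w 10.7 q [ 1.16  0.65 -0.43  2.16 -0.84  0.64  1.72] len 8.981334247509503 ang 0.20193158965373947
[4.56, -0.13, -7.74, 0.0, -0.0, 0.0]
```

Emit:
carry_out:
  series:
    - [[0.1, 0, -0.2, 0, 0, 0, 0.3], [0.3, 0, -0.5, 0, 0, 0, 0.3], [0.5, 0, -0.87, 0, 0, 0, 0.3], [0.75, 0, -1.3, 0, 0, 0, 0.3], [0.75, 0, -1.3, 0, 0, 0, 0.3]]

```text
clock: 14.92
eef_pos: [414.0, -187.2, 182.1]
tool_rot: [2.552, -0.446, 1.881]
force: [3.0, 0.3, -1.5]
width: 11.2
```

```bash
python3 nav.py g 90 1;python3 - <<'E'
from h import *
for n in("side",):
    d=get_image(n)
    crop(f"pics/{n}10c.png",d,240,340,100,220,5)
E
```

```text
t 14.92 p [ 414.  -187.2  182.1] tgt [ 375.9 -187.1  245.8] f [ 3.   0.3 -1.5] w 11.2 q [ 1.17  0.62 -0.42  2.16 -0.83  0.67  1.71] len 7.426071794425343 ang 0.19079755000278725
[3.81, -0.11, -6.37, -0.0, 0.0, 0.0]
```

View pics/side10c.png

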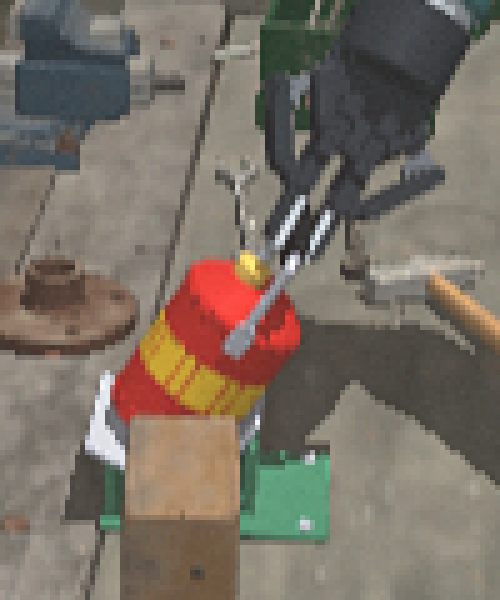

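The can rises with the gripper and keeps its tilt. Keep drawing it along its axis.

Emit:
carry_out:
  series:
    - [[0.5, 0, -0.9, 0, 0, 0, 0.3], [1.1, 0, -1.9, 0, 0, 0, 0.3], [1.8, 0, -3.1, 0, 0, 0, 0.3], [2.4, 0, -4.1, 0, 0, 0, 0.3], [2.8, 0, -4.8, 0, 0, 0, 0.3]]

```text
clock: 15.38
eef_pos: [384.9, -187.0, 230.1]
tool_rot: [2.554, -0.447, 1.881]
force: [-0.3, -0.3, -5.0]
width: 11.0
```

Emit:
carry_out:
  series:
    - [[0.4, 0, -0.7, 0, 0, 0, 0.3], [1, 0, -1.7, 0, 0, 0, 0.3], [1.5, 0, -2.6, 0, 0, 0, 0.3], [1.8, 0, -3.1, 0, 0, 0, 0.3], [1.8, 0, -3.1, 0, 0, 0, 0.3]]

```text
clock: 15.8
eef_pos: [367.7, -187.8, 261.0]
tool_rot: [2.553, -0.446, 1.881]
force: [-0.5, -0.3, -5.2]
width: 11.2
```

```bash
python3 nav.py c 425 -194 190 1.5 0 5;python3 - <<'E'
from h import *
for n in("side",):
    d=get_image(n)
    crop(f"pics/{n}11c.png",d,240,340,100,220,5)
E
```

```text
t 15.8 p [ 367.7 -187.8  261. ] tgt [ 424.8 -185.5  335.3] f [-0.5 -0.3 -5.2] w 11.2 q [ 1.24  0.43 -0.38  2.16 -0.74  0.88  1.63] len 9.369785867732809 ang 30.052588219130406
[0.37, 1.73, -0.61, 0.09, 0.0, 0.05]
[0.73, 3.47, -1.22, 0.18, 0.0, 0.11]
[1.1, 5.2, -1.84, 0.27, 0.0, 0.16]
[1.47, 6.93, -2.45, 0.36, 0.0, 0.21]
[1.83, 8.66, -3.06, 0.45, 0.0, 0.26]
```

View pics/side11c.png

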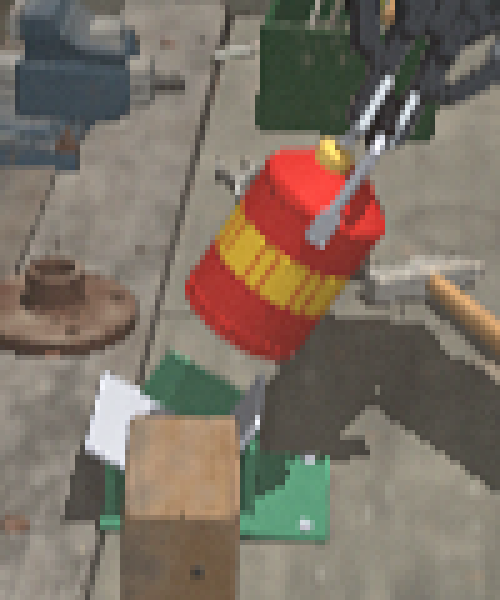

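The can is free of the rest. Now up and upright, slowly.

Emit:
carry_out:
  series:
    - [[0.1, 0.5, -0.3, 0.02, 0, 0.01, 0.3], [0.3, 1.3, -0.5, 0.07, 0, 0.04, 0.3], [0.6, 2.6, -0.9, 0.13, 0, 0.08, 0.3], [0.9, 4.1, -1.4, 0.2, 0, 0.12, 0.3], [1.1, 5.2, -1.8, 0.27, 0, 0.16, 0.3]]

```text
clock: 16.27
eef_pos: [403.3, -185.8, 305.4]
tool_rot: [2.904, -0.512, 1.714]
force: [0.7, -0.5, -4.3]
width: 11.1
```

```bash
python3 nav.py c 425 -194 195 1.5 0 5
```

```text
t 16.27 p [ 403.3 -185.8  305.4] tgt [ 424.8 -185.5  340.3] f [ 0.7 -0.5 -4.3] w 11.1 q [ 0.95  0.4  -0.27  1.89 -0.46  1.12  1.02] len 4.0987617186789285 ang 11.852869676980868
[0.29, 0.56, -0.52, 0.04, -0.0, 0.02]
[0.59, 1.13, -1.04, 0.07, -0.0, 0.04]
[0.88, 1.69, -1.55, 0.11, -0.0, 0.06]
[1.17, 2.26, -2.07, 0.14, -0.0, 0.08]
[1.46, 2.82, -2.59, 0.18, -0.0, 0.1]
```

Emit:
carry_out:
  series:
    - [[0.4, 0.7, -0.6, 0.05, 0, 0.03, 0.3], [0.8, 1.5, -1.3, 0.1, 0, 0.06, 0.3], [1.2, 2.3, -2.1, 0.15, 0, 0.08, 0.3], [1.5, 2.8, -2.6, 0.18, 0, 0.1, 0.3], [1.5, 2.8, -2.6, 0.18, 0, 0.1, 0.3]]

```text
clock: 16.68
eef_pos: [426.6, -184.4, 340.4]
tool_rot: [3.133, -0.524, 1.608]
force: [0.6, 0.2, -4.2]
width: 11.2
```

```bash
python3 nav.py c 449 267 205 25 0 1;python3 - <<'E'
from h import *
for n in("side","top"):
    d=get_image(n);cv2.imwrite(f"pics/{n}12.png",d["img"])
E
```

```text
t 16.68 p [ 426.6 -184.4  340.4] tgt [445.4 274.7 350.3] f [ 0.6  0.2 -4.2] w 11.2 q [ 0.81  0.44 -0.24  1.68 -0.34  1.35  0.74] len 45.95960277700712 ang 23.10521068166527
[40.15, 3.4, 22.11, 0.21, 0.0, -0.35]
```

View pics/side12.png

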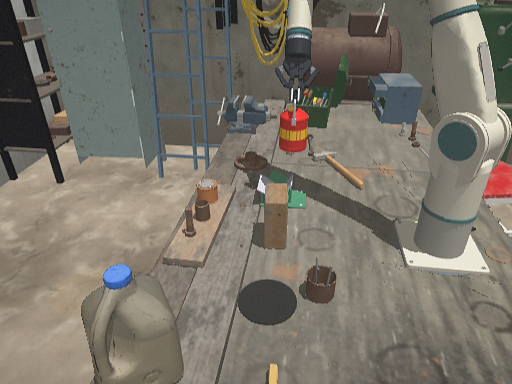

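The can hangs upright at (293,132), well above the block at (276,190). I'll carry it over to the mat in stages.

Emit:
carry_out:
  series:
    - [[1, 0.1, 0.5, 0, 0, -0.01, 0.3], [3, 0.2, 1.4, 0.02, 0, -0.03, 0.3], [5.2, 0.4, 2.6, 0.03, 0, -0.045, 0.3], [7.5, 0.6, 3.9, 0.04, 0, -0.065, 0.3], [10, 0.8, 5.3, 0.05, 0, -0.09, 0.3]]

```text
clock: 17.2
eef_pos: [427.3, -71.2, 343.7]
tool_rot: [3.135, -0.524, 1.706]
force: [0.7, 0.1, -5.1]
width: 10.9
```

```bash
python3 nav.py c 449 267 205 25 0 3; python3 - <<'E'
from h import *
t=np.load("pics/top0.npz");s=np.load("pics/side0.npz")
def ray(d,uv,z):
    K=d["mtx"];T=d["T"];p=np.c_[(uv[:,0]-K[0,2])/K[0,0],(uv[:,1]-K[1,2])/K[1,1],np.ones(len(uv))]@T[:3,:3].T
    o=T[:3,3];k=(z-o[2])/p[:,2];return o+p*k[:,None]
for n,d,(u0,u1,v0,v1) in(("top",t,(115,185,180,245)),("side",s,(230,305,270,335))):
    g=cv2.imread(f"pics/{n}12.png").max(2);m=np.zeros(g.shape,np.uint8);m[v0:v1,u0:u1]=(g[v0:v1,u0:u1]<62)
    k,l,st,ce=cv2.connectedComponentsWithStats(m);i=1+np.argmax(st[1:,4])
    v,u=np.nonzero(l==i);P=ray(d,np.c_[u,v].astype(float),5.);print(n,P.mean(0),np.ptp(P,0),len(u))
E
```

```text
t 17.2 p [427.3 -71.2 343.7] tgt [445.4 274.7 350.3] f [ 0.7  0.1 -5.1] w 10.9 q [ 0.67  0.37 -0.31  1.81 -0.37  1.26  0.66] len 34.648498900861284 ang 17.47453103049165
[9.93, 2.11, 5.5, 0.05, 0.0, -0.09]
[19.87, 4.22, 11.0, 0.11, 0.0, -0.17]
[29.8, 6.33, 16.5, 0.16, 0.0, -0.26]
top [449.11629101 265.67522785   5.        ] [1.32454925e+02 1.35205793e+02 4.54747351e-13] 1856
side [483.46438551 319.50824367   5.        ] [65.37020802 50.84341817  0.        ] 56
```

Emit:
carry_out:
  series:
    - [[2, 0.4, 1.1, 0.01, 0, -0.02, 0.3], [4.2, 0.9, 2.3, 0.02, 0, -0.04, 0.3], [6.6, 1.4, 3.6, 0.035, 0, -0.06, 0.3], [9, 1.9, 5, 0.05, 0, -0.08, 0.3], [11.4, 2.4, 6.3, 0.06, 0, -0.1, 0.3]]

```text
clock: 17.62
eef_pos: [433.5, 61.4, 346.3]
tool_rot: [3.138, -0.523, 1.822]
force: [0.0, 0.3, -5.7]
width: 11.0
```

```bash
python3 nav.py c 449 267 200 25 0 2
```

```text
t 17.62 p [433.5  61.4 346.3] tgt [445.4 274.7 345.3] f [ 0.   0.3 -5.7] w 11.0 q [ 0.47  0.34 -0.4   1.86 -0.4   1.18  0.51] len 21.36788567918797 ang 10.710511575564745
[8.8, 3.21, 5.14, 0.05, 0.0, -0.08]
[17.59, 6.42, 10.29, 0.1, 0.0, -0.16]
```

Emit:
carry_out:
  series:
    - [[2.2, 0.8, 1.3, 0.01, 0, -0.02, 0.3], [4.5, 1.6, 2.6, 0.025, 0, -0.04, 0.3], [6.6, 2.4, 3.9, 0.04, 0, -0.06, 0.3], [8.8, 3.2, 5.1, 0.05, 0, -0.08, 0.3], [10.8, 3.9, 6.3, 0.06, 0, -0.1, 0.3]]

```text
clock: 18.03
eef_pos: [440.4, 191.9, 345.8]
tool_rot: [3.14, -0.522, 1.938]
force: [0.1, 0.7, -4.4]
width: 10.9
```

```bash
python3 nav.py c 449 267 200 25 0 2
```

```text
t 18.03 p [440.4 191.9 345.8] tgt [445.4 274.7 345.3] f [ 0.1  0.7 -4.4] w 10.9 q [ 0.24  0.37 -0.48  1.82 -0.39  1.1   0.34] len 8.299386675791691 ang 3.9838689092026405
[3.26, 1.72, 1.91, 0.02, 0.0, -0.03]
[6.52, 3.44, 3.82, 0.04, 0.0, -0.06]
```

Emit:
carry_out:
  series:
    - [[1.8, 0.9, 1, 0.01, 0, -0.02, 0.3], [3.6, 1.9, 2.1, 0.02, 0, -0.03, 0.3], [5.2, 2.7, 3, 0.03, 0, -0.05, 0.3], [6.3, 3.3, 3.7, 0.04, 0, -0.06, 0.3], [6.3, 3.3, 3.7, 0.04, 0, -0.06, 0.3]]

```text
clock: 18.45
eef_pos: [444.4, 273.9, 345.6]
tool_rot: [-3.138, -0.525, 2.012]
force: [-0.9, 1.2, -4.1]
width: 10.8
```

```bash
python3 nav.py c 449 267 50 25 0 1; python3 - <<'E'
from h import *
for n in("side","top"):
    d=get_image(n);crop(f"pics/{n}13.png",d,*((200,360,130,340) if n=="side" else (90,230,150,280)),4 if n=="top" else 3)
    C=cloud(d);g=d["img"].astype(int);B,G,R=g[...,0],g[...,1],g[...,2]
    m=(R>110)&(G<70)&(B<70)&(C[...,0]>370)&(C[...,0]<530)&(C[...,1]>180)&(C[...,1]<350);p=C[m]
    yl=(R>110)&(G>90)&(B<80)&(C[...,0]>370)&(C[...,0]<530)&(C[...,1]>180)&(C[...,1]<350)&(C[...,2]>120)
    print(n,len(p),p.mean(0),p.min(0),p.max(0))
E
```

```text
t 18.45 p [444.4 273.9 345.6] tgt [445.4 274.7 195.3] f [-0.9  1.2 -4.1] w 10.8 q [ 0.08  0.42 -0.51  1.74 -0.37  1.08  0.23] len 15.035502419625567 ang 0.4207257857509273
[-7.51, 0.17, 13.02, -0.01, -0.0, 0.0]
side 1512 [444.84967735 295.0382336  268.4576364 ] [403.36127799 248.33651817 201.45812509] [486.65699778 309.82235165 322.38321043]
top 179 [424.66381314 268.18391044 304.65957294] [405.9886737  199.60737793 208.09832948] [462.84800391 305.03028303 418.82897576]
```

View pics/side13.png

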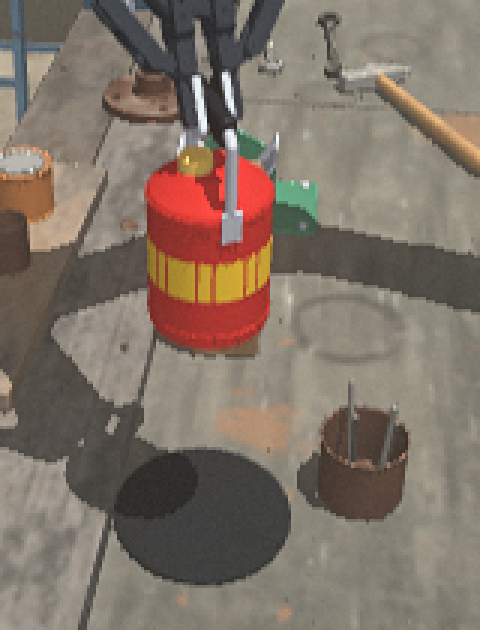

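View pics/top13.png

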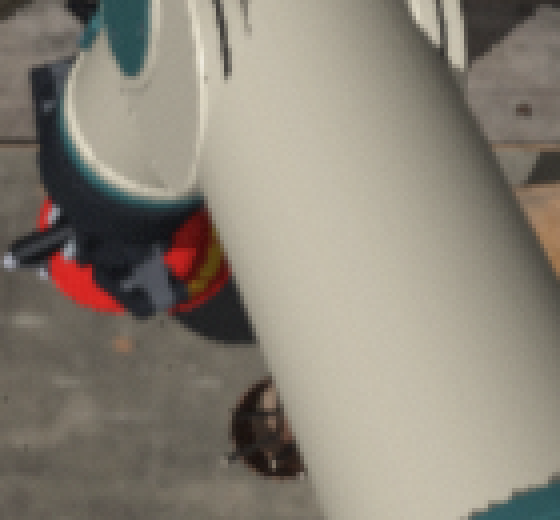

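The can is upright (side crop (210,260)) with its axis measured at about (445,268), against the mat centre at (449,267). I'll lower it with a small x correction.

Emit:
carry_out:
  series:
    - [[-0.5, 0.1, 0.8, 0, 0, 0, 0.3], [-1.5, 0.3, 2.5, -0.01, 0, 0, 0.3], [-2.8, 0.5, 4.8, -0.01, 0, 0, 0.3], [-4.1, 0.5, 7, -0.01, 0, 0, 0.3], [-5.2, 0.5, 9, -0.01, 0, 0, 0.3]]

```text
clock: 18.97
eef_pos: [451.3, 270.2, 239.5]
tool_rot: [3.136, -0.52, 2.003]
force: [0.2, 0.1, -5.2]
width: 11.0
```

```bash
python3 nav.py c 452 267 50 25 0 1;python3 nav.py c 452 267 10 25 0 1
```

```text
t 18.97 p [451.3 270.2 239.5] tgt [448.4 274.7 195.3] f [ 0.2  0.1 -5.2] w 11.0 q [ 0.08  0.55 -0.5   1.87 -0.36  0.83  0.31] len 4.453295924469366 ang 0.5275223424418214
[-1.74, -0.1, 4.1, 0.01, 0.0, -0.0]
t 18.97 p [451.3 270.2 239.5] tgt [448.4 274.7 155.3] f [ 0.2  0.1 -5.2] w 11.0 q [ 0.08  0.55 -0.5   1.87 -0.36  0.83  0.31] len 8.438079209792871 ang 0.5275223424418214
[-3.73, -0.12, 7.57, 0.01, 0.0, -0.0]
```

Emit:
carry_out:
  series:
    - [[-0.9, 0, 2, 0, 0, 0, 0.3], [-1.7, 0, 3.8, 0, 0, 0, 0.3], [-2.4, -0.1, 5.2, 0.01, 0, 0, 0.3], [-2.9, -0.1, 6.2, 0.01, 0, 0, 0.3], [-3.1, -0.1, 6.5, 0.01, 0, 0, 0.3]]

```text
clock: 19.38
eef_pos: [448.0, 275.7, 167.8]
tool_rot: [-3.136, -0.522, 2.003]
force: [0.2, 0.4, -4.9]
width: 11.4
```

```bash
python3 nav.py c 452 267 5 25 0 1; python3 - <<'E'
from h import *
for n in("side",):
    d=get_image(n);crop(f"pics/{n}14.png",d,220,340,200,340,4)
    C=cloud(d);g=d["img"].astype(int);B,G,R=g[...,0],g[...,1],g[...,2]
    m=(R>90)&(G<70)&(B<70)&(R>G+40)&(C[...,0]>370)&(C[...,0]<530)&(C[...,1]>180)&(C[...,1]<350);p=C[m]
    print(n,len(p),p.mean(0),p.min(0),p.max(0),np.percentile(p,[1,99],axis=0))
E
```

```text
t 19.38 p [448.  275.7 167.8] tgt [448.4 274.7 150.3] f [ 0.2  0.4 -4.9] w 11.4 q [ 0.05  0.67 -0.5   1.93 -0.35  0.69  0.35] len 1.7566428389113973 ang 0.3227046849231813
[-0.97, -0.0, 1.47, -0.0, 0.0, -0.0]
side 1252 [447.69464258 293.73614738  95.24431885] [405.86260053 239.29086023   3.30522052] [491.02272963 311.76266227 152.51873536] [[407.78977803 252.601091     6.68835481]
 [487.47930655 309.4430524  144.06143122]]
```

View pics/side14.png

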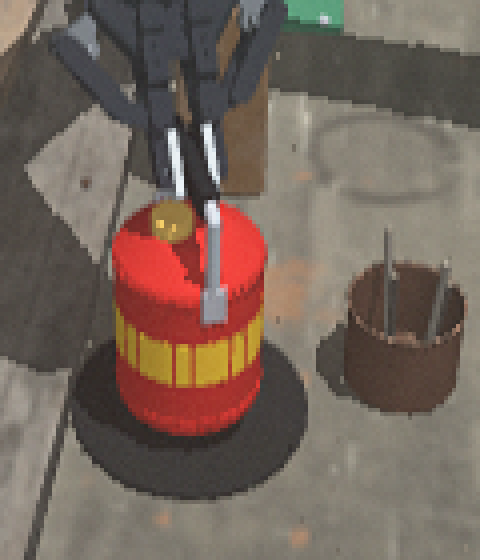

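The can hangs upright over the mat (crop (190,320)), axis about (448,268), and the cup is clear. Now the last stretch, gently.

Emit:
carry_out:
  series:
    - [[-0.2, 0, 0.35, 0, 0, 0, 0.3], [-0.4, 0, 0.7, 0, 0, 0, 0.3], [-0.55, 0, 0.95, 0, 0, 0, 0.3], [-0.6, 0, 1.0, 0, 0, 0, 0.3], [-0.6, 0, 1.0, 0, 0, 0, 0.3]]

```text
clock: 19.85
eef_pos: [449.0, 277.0, 158.4]
tool_rot: [-3.14, -0.522, 2.007]
force: [0.1, -1.2, -5.1]
width: 11.2
```

Emit:
carry_out:
  series:
    - [[-0.05, 0, 0.09, 0, 0, 0, 0.3], [-0.1, 0, 0.17, 0, 0, 0, 0.3], [-0.15, 0, 0.26, 0, 0, 0, 0.3], [-0.15, 0, 0.26, 0, 0, 0, 0.3]]

```text
clock: 20.18
eef_pos: [448.8, 277.0, 155.2]
tool_rot: [-3.139, -0.522, 2.007]
force: [0.0, 0.3, -5.2]
width: 11.0
```

Emit:
carry_out:
  series:
    - [[-0.05, 0, 0.09, 0, 0, 0, 0.3], [-0.1, 0, 0.17, 0, 0, 0, 0.3], [-0.1, 0, 0.17, 0, 0, 0, 0.3]]

```text
clock: 20.43
eef_pos: [448.8, 277.0, 153.1]
tool_rot: [-3.139, -0.522, 2.007]
force: [0.1, -0.1, -4.5]
width: 10.9
```

Emit:
carry_out:
  series:
    - [[-0.05, 0, 0.09, 0, 0, 0, 0.3], [-0.1, 0, 0.17, 0, 0, 0, 0.3], [-0.1, 0, 0.17, 0, 0, 0, 0.3]]

```text
clock: 20.68
eef_pos: [449.0, 277.1, 151.5]
tool_rot: [-3.14, -0.522, 2.007]
force: [0.1, -0.8, -1.7]
width: 11.2
```

Contact has begun (down force fell from -5 to -1.7 N). One more millimetre.

Emit:
carry_out:
  series:
    - [[-0.05, 0, 0.09, 0, 0, 0, 0.3], [-0.05, 0, 0.09, 0, 0, 0, 0.3]]

```text
clock: 20.85
eef_pos: [449.1, 277.4, 151.6]
tool_rot: [-3.14, -0.523, 2.007]
force: [-1.1, -3.8, 6.9]
width: 11.1
```

```bash
python3 - <<'E'
from h import *
for n in("side",):
    d=get_image(n);crop(f"pics/{n}15.png",d,220,340,200,340,4)
    C=cloud(d);g=d["img"].astype(int);B,G,R=g[...,0],g[...,1],g[...,2]
    m=(R>90)&(G<70)&(B<70)&(R>G+40)&(C[...,0]>370)&(C[...,0]<530)&(C[...,1]>180)&(C[...,1]<350);p=C[m]
    print(n,len(p),np.percentile(p,[1,99],axis=0))
E
```

```text
side 1278 [[409.08402529 253.11928906   6.86634503]
 [488.95556856 311.41741616 127.91446802]]
```

View pics/side15.png

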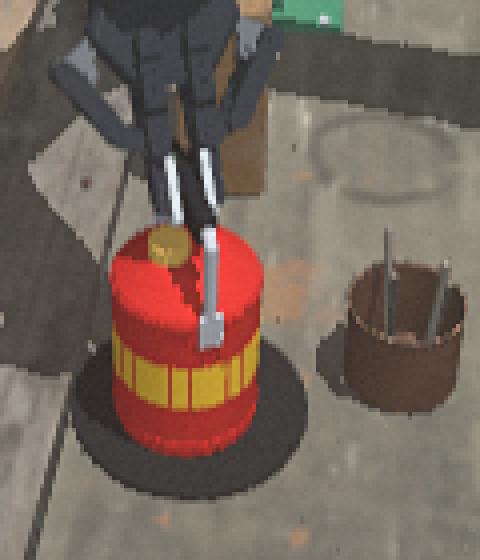

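The can stands on the mat (crop (190,350)) at z about 5, taking a light load. Release.

Emit:
carry_out:
  series:
    - [[0, 0, 0, 0, 0, 0, 1.2], [0, 0, 0, 0, 0, 0, 1.6], [0, 0, 0, 0, 0, 0, 2.2], [0, 0, 0, 0, 0, 0, 3], [0, 0, 0, 0, 0, 0, 4]]

```text
clock: 21.32
eef_pos: [448.9, 277.3, 150.3]
tool_rot: [-3.139, -0.522, 2.007]
force: [-0.1, 0.3, 0.4]
width: 39.6
```

Emit:
carry_out:
  series:
    - [[0, 0, 0, 0, 0, 0, 5], [0, 0, 0, 0, 0, 0, 5], [0.25, 0, -0.45, 0, 0, 0, 5], [1, 0, -1.7, 0, 0, 0, 5], [2, 0, -3.5, 0, 0, 0, 5]]

```text
clock: 21.73
eef_pos: [447.9, 276.6, 190.2]
tool_rot: [-3.136, -0.523, 2.005]
force: [0.0, -0.3, 0.4]
width: 49.9
```

```bash
python3 log.py; python3 - <<'E'
from h import *
for n in("side",):
    d=get_image(n);crop(f"pics/{n}16.png",d,220,340,200,340,4)
E
```

```text
21.73 [ 0.05  0.63 -0.5   1.91 -0.35  0.73  0.34] [447.9 276.6 190.2] [-3.136 -0.523  2.005]
```

View pics/side16.png

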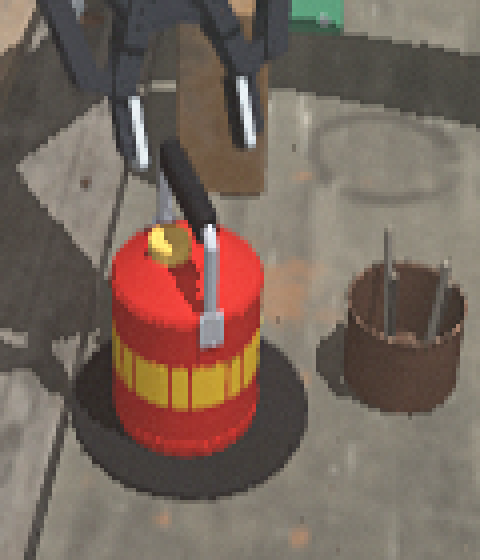

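The can stands alone and the fingers are above the bar. I'll raise the arm well clear and check the whole scene.

Emit:
carry_out:
  series:
    - [[1.5, 0, -2.6, 0, 0, 0, 5], [3, 0, -5.2, 0, 0, 0, 5], [5, 0, -8.6, 0, 0, 0, 5], [7, 0, -12, 0, 0, 0, 5], [8, 0, -14, 0, 0, 0, 5]]

```text
clock: 22.2
eef_pos: [449.9, 278.1, 356.5]
tool_rot: [3.137, -0.521, 2.011]
force: [0.2, 0.4, 0.4]
width: 50.0
```

Emit:
carry_out:
  series:
    - [[-3, 0, -2, 0, 0, 0, 5], [-6, 0, -4, 0, 0, 0, 5], [-9, 0, -6, 0, 0, 0, 5], [-12, 0, -8, 0, 0, 0, 5], [-15, 0, -9, 0, 0, 0, 5]]

```text
clock: 22.62
eef_pos: [525.1, 116.0, 356.7]
tool_rot: [3.14, -0.52, 2.007]
force: [0.2, -0.0, 0.8]
width: 50.2
```

Emit:
carry_out:
  series:
    - [[-3, 0, 0, 0, 0, 0, 5], [-6, 0, 0, 0, 0, 0, 5], [-9, 0, 0, 0, 0, 0, 5], [-12, 0, 0, 0, 0, 0, 5], [-12, 0, 0, 0, 0, 0, 5]]

```text
clock: 23.03
eef_pos: [568.3, 17.1, 291.1]
tool_rot: [-3.133, -0.519, 1.996]
force: [0.1, -1.6, -0.5]
width: 49.7
```

```bash
python3 log.py; python3 - <<'E'
from h import *
np.set_printoptions(precision=1,suppress=True)
for n in("side","top"):
    d=get_image(n);cv2.imwrite(f"pics/{n}17.png",d["img"])
    C=cloud(d);m=((C[...,2]>42)&(C[...,2]<200)&(C[...,0]>250)&(C[...,0]<800)&(abs(C[...,1])<420)).astype(np.uint8)
    k,l,st,ce=cv2.connectedComponentsWithStats(m)
    for i in range(1,k):
        if st[i,4]>25:
            p=C[l==i];zt=np.percentile(p[:,2],95);q=p[p[:,2]>zt-8][:,:2].astype(np.float32);print(n,ce[i].astype(int),zt.round(),np.array(cv2.minEnclosingCircle(q)[0]),np.array(cv2.minAreaRect(q)[1]))
    g=d["img"].astype(int);B,G,R=g[...,0],g[...,1],g[...,2]
    m=(R>90)&(G<70)&(B<70)&(R>G+40)&(C[...,0]>370)&(C[...,0]<530)&(C[...,1]>180)&(C[...,1]<350);p=C[m]
    print(n,len(p),np.percentile(p,[1,99],axis=0))
E
```

```text
23.03 [ 0.4   0.65 -0.39  1.47 -0.23  1.32  0.56] [568.3  17.1 291.1] [-3.133 -0.519  1.996]
side [270 240] 165.0 [440.7 141. ] [ 59.3 335. ]
side [205 195] 86.0 [680.6 -74.7] [ 64.1 158. ]
side [188 218] 113.0 [691.5  65.8] [16.6 18.4]
side [321 276] 98.0 [322.8 223. ] [28.6 63.8]
side [151 280] 195.0 [664.2 417. ] [11.1 29.8]
side 1242 [[409.1 252.9   6.3]
 [489.  311.1 127.4]]
top [ 87 122] 188.0 [675.9 417.1] [19.7 53.3]
top [220 119] 113.0 [693.2  66.6] [17.5 16.5]
top [294 131] 84.0 [ 667.8 -137.3] [ 3.6 25.6]
top [310 188] 68.0 [ 490.4 -181.7] [91.6 78.1]
top [141 208] 175.0 [451.2 267. ] [12. 74.]
top [235 206] 157.0 [455.3  21.4] [ 61.8 104.7]
top [316 216] 78.0 [ 426.2 -193.9] [ 8.1 67.1]
top [152 258] 102.0 [323.7 248.9] [ 4.5 29.7]
top [170 253] 64.0 [329.2 210. ] [61.4 20.8]
top 703 [[409.9 228.    3. ]
 [492.5 319.6 160.7]]
```

View pics/side17.png

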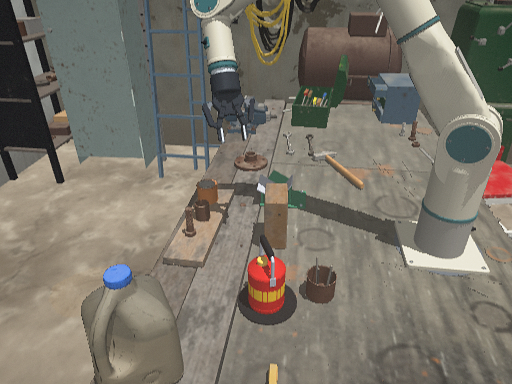

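View pics/top17.png

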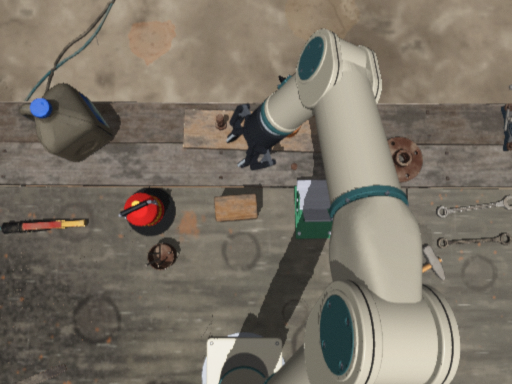

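Emit:
carry_out:
  series:
    - [[0, 0, 0, 0, 0, 0, 5], [0, 0, 0, 0, 0, 0, 5], [0, 0, 0, 0, 0, 0, 5]]

```text
clock: 23.38
eef_pos: [567.2, 25.3, 296.4]
tool_rot: [-3.141, -0.522, 2.01]
force: [0.4, 0.6, 0.6]
width: 50.1
```

```bash
python3 -c "
from cell import *
s=read_state();print(s['clock'],s['force'],s['eef_pos'])
print(finish_job())"
```

```text
23.3833 [0.41785491 0.62203601 0.55144318] [567.24812715  25.34649012 296.37871876]
the job is handed in; nothing more can be done
None
```

The job is done and handed in at 23.4 s of the 58 s allowed. The pipe offcut stands upright on the plank between the bolt and the tin. The can was then drawn out of the rest by its handle and set down upright on the drip mat.

**What the last checks showed**
- **Can:** upright, with its handle centre at about (451, 267) mm. The mat centre was measured at about (449, 267), so the can is wholly on the mat. It was set down gently, with 7 N of contact force at most in the readings.
- **Block and bolt:** measured within about 1 mm of where they started.
- **Cup:** same place, to about 1 mm, in both views.
- **Robot:** gripper clear of everything, with under 1 N on the wrist.

**What failed or disagreed**
- **First approach to the can:** it ran joints 5 and 6 up to their limits. I backed out and approached with the gripper tilted 30° sideways about the jaw axis, which left room in every joint.
- **Handle centring:** while the jaws were closing, the pictures showed the bar a few mm off centre between them. I shifted 2 mm before gripping.
- **Tin and pipe:** the arm partly hid the tin from the top camera at the end, and in the side view's depth data the tin merged with the pipe. I checked both only by eye in the side picture: the tin had not visibly moved and the pipe was standing.
- **Mat centre:** the side-view re-measurement failed, so I relied on the top view and the earlier side fit, which agree within about 3 mm.

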